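Plug in the relay and hold the mould vibrator's dial at its third step

TASK

Get the chocolate-mould vibrator going: push the relay with the oblong foot fully home into the socket on the control box's lid and let go of it, then turn the spring-return dial beside it clockwise past its first two clicks to the third (last) one and hold it there against its spring. The program finishes while still holding the dial at the third click, with the relay still home; leave the round module and the jar where they stand.

Things in the scene. Friction and masses are not known exactly. Their poses are not given: they have to be found in the camera images.
- control_box: Grey control box fixed to the worktop, 150 (x) x 260 (y) x 70 mm high, place and yaw vary. Origin at the centre of its underside, z up; its lid is flat at 70 mm. The socket is on the lid at +65 mm along its y, the dial at -65 mm along its y.
- socket (a point): Centre of the mouth of the oblong socket hole, level with the lid (70 mm up). Same axes as the control box. The hole is 32 mm along x, 24 mm along y, 22 mm deep, sharp-edged, with a thin dark bezel drawn round it. The two ways round (half a turn) are both right for the relay.
- relay: Loose plug-in relay, 60 to 130 g, upright on its foot on the worktop. Foot: black block 30 (x) x 22 (y) x 18 mm high, lowest 6 mm tapering to 25 x 17. Above it the grey housing, 42 (x) x 32 (y) mm, 18 to 64 mm up, pale patch on top. Origin: centre of the foot's underside, z up. Home: the housing's shoulder rests on the lid, origin 18 mm below the socket mouth.
- dial_grip (a point): On the dial's upright axis in its bar handle, 36 mm above the lid (106 above the worktop); turns with it, x along the bar to the pointer end (white line on top). Black disc 80 mm across, 12 thick, on the lid; on it a bar 14 mm thick, 80 long (45 from the axis on the pointer side, 35 on the other), from 12 to 48 mm above the lid. At rest the bar lies along the control box's x, pointer to +x.
- dial (a joint): Dial angle in rad, clockwise seen from above: 0 at rest, clicks at 0.42, 0.84, 1.26, hard stop at 1.34. White marks on the lid: rest (short) and the three clicks. A spring drives it back to 0 from everywhere (0.1 N m at rest, 0.35 N m at the third click; the clicks add or take up to 0.08 N m): no click holds it by itself.
- round_module: Bystander: loose plug-in module with a round foot (32 mm across, 18 mm high) and a round grey housing (42 mm across, up to 62 mm high), standing upright; it does not fit the socket. Origin at the centre of its underside.
- jar: Bystander: closed glass jar with a paper label, 68 mm across, 85 mm high. Origin at the centre of its underside.
Things that resemble listed ones, but are neither listed nor needed, are in the scene too. What is shaped like the relay but blue or purple is not meant.

How it is judged:
By the outcome, as a careful person would: the job done as asked, in the order asked, and still so for the second after the job is handed in, while the arm keeps its last pose, push and grip.
It also fails if it takes over 64 s, if anything falls off the work surface, if the arm or the gripper's body presses on something with over 40 N, if the wrist force passes 120 N, or if a joint passes its speed limit or range.

ROBOT

A 7-joint arm with a two-finger parallel gripper is mounted at the origin on the work surface. World frame = base frame: x ahead of the robot, y to its left, z up, the work surface at z = 0. Lengths are in m, angles in rad, forces in N, time in s.
With the tool pointing down it reaches from about 0.425 to 0.925 m from the base axis. Payload 6.8 kg.
Tool frame: the origin (TCP) lies midway between the tips of the shut fingers; the grasp point (between the pads) lies 19 mm behind it; z points along the fingers, x is the direction in which the jaws open and shut, and the axes are right-handed (so a half turn about z gives the same grasp; the last joint's range is limited). The gripper opens to 85 mm and grips with 20 to 120 N. Pads are 22 mm wide; open, the fingers measure 114 mm over their backs; the gripper's body (76 mm by 85 mm) begins 54 mm behind the grasp point. The pads swing forward as they close: fully open they stand 13 mm farther back than shut.
Start: joints at [1.215, 0.477, 0.022, 1.555, -0.011, 1.109, -0.083], TCP at [0.166, -0.654, 0.231] pointing down, gripper open.
Joint ranges: [-2.96, 2.96], [-0.34, 2.1], [-1.41, 1.46], [0.24, 2.44], [-1.37, 4.51], [0.17, 1.92], [-2.96, 2.96]. Speed limits (rad/s): [2.39, 2.39, 3.14, 3.14, 3.14, 3.14, 3.14].

INTERFACE

Orientations are given as a rotation vector (axis times angle).
In Python, from bench import r gives the robot as it stands. The module is installed in compiled form; this text tells all that it offers.
- The arm moves only by the shell command python3 -m pendant 'ROWS' [OPENING] [FORCE]. ROWS is text: rows parted by semicolons, each of 4 numbers parted by spaces: the shift along the tool's x, y, z in cm, then the turn about the tool's z in degrees. A call has 1 to 8 rows; each row shifts and turns the pose as measured when the row begins, along the tool's axes as they then stand; what a row does not reach is not made up. A row lasts 1/12 s, in which the tool goes at most 41.7 mm and 7.16 degrees, less where a joint would pass 70% of its speed; a pose out of reach is approached as far as the arm can. A call with a gripper value outside its range is refused whole. OPENING is the closure in counts, from 0 (fully open) to 255 (shut), set as the call begins (- or left out, the last holds). The fingers move at their own pace and stop on an object; FORCE is the grip in N (left out, the last holds). Time passes only in rows, so rows that do not move let the fingers close. It gives the time, the measured TCP pose, the force and the opening at its end, in the units of the state.
- r.get_obs(): the state, without advancing time (a new reading comes with each control period).
- r.grab_frame(name): name is "scene" or "top" or "wrist"; returns a dict with "color" (400x640x3 uint8, red, green, blue), "fx", "fy", "cx", "cy" (pixels), "dist_coeffs" ([k1, k2, p1, p2, k3] as OpenCV has them; the pictures are not rectified), "R" (3x3) and "t" (3): a world point X has camera coordinates R X + t; the wrist camera has in their place "hand_eye" (4x4, takes a point from camera to tool coordinates, whose origin is the TCP and whose axes are the tool frame's). Camera axes: x right, y down, z forward; pixel columns grow to the right and rows downward; lengths in m; the calibration is good to about 2 mm. A picture is of the moment at which its call begins: read the wrist's pose just before it. There is no depth.
- r.hand_in(): hands the job in, once; it reports no verdict.
The state is a dict: "clock": time; "joints": joint angles; "qvel": joint speeds; "tau": joint torques, N m; "tcp_pos": TCP position; "orientation": TCP orientation; "contact_force": force on the tool from outside, world axes, zero at the start; "moment": the same for the moment, N m; "grip_width": finger opening in m.
Only numpy, scipy, OpenCV 4.12 (cv2) and the standard library are available. Lean on these libraries where they do the work, as an engineer would, in place of code of your own. Each camera call takes 0.05 s, during which the arm holds its last target.

## Working session

There is one attempt and no reset: what is moved stays moved. The work goes in short steps, Python scripts to look and compute and a shell command to move; the robot and the scene stay as the last step left them, time stands still between calls to the robot, and variables do not carry over. Pictures are saved under pics/ and viewed, and the job is handed in when it is done.

```bash
mkdir -p pics; ls; python3 - <<'E'
from bench import r
import cv2
o=r.get_obs()
for k,v in o.items(): print(k,v)
for n in ["scene","top","wrist"]:
    f=r.grab_frame(n); cv2.imwrite(f"pics/a_{n}.png",f["color"][:,:,::-1])
    print(n,{k:v for k,v in f.items() if k!="color"})
E
```

```text
pics
clock 0.0
joints [ 1.21488361  0.47779945  0.0223691   1.55645612 -0.01149896  1.10927181
 -0.08308865]
qvel [ 7.27195620e-04 -8.08398826e-04 -7.03317312e-04 -2.10888550e-03
  9.22897785e-05  7.50875460e-04  3.93970230e-04]
tau [ 4.36832543e-04 -5.96453118e+01  1.60778023e+00 -2.81192797e+01
  1.24076981e-02  9.36728407e-03 -1.29799949e-05]
tcp_pos [ 0.16539114 -0.65382025  0.23032474]
orientation [-2.47818387e+00  1.92924685e+00  2.37369386e-03]
contact_force [-0.10407324 -0.60623586 -0.12554826]
moment [ 0.02540815 -0.03841633 -0.0704849 ]
grip_width 0.08592516444795989
scene {'fx': 459.2292209534211, 'fy': 459.2292209534211, 'cx': 318.7090760315098, 'cy': 196.979759344324, 'dist_coeffs': array([-0.07519249,  0.        ,  0.        ,  0.        ,  0.        ]), 'R': array([[-0.06536911,  0.99778249,  0.01252928],
       [ 0.79552328,  0.05968986, -0.60297582],
       [-0.60238658, -0.02944865, -0.79766107]]), 't': array([-0.01302696, -0.37588191,  1.59366237])}
top {'fx': 507.61466004194733, 'fy': 507.61466004194733, 'cx': 312.48420978951475, 'cy': 190.30079380666976, 'dist_coeffs': array([0.0334355, 0.       , 0.       , 0.       , 0.       ]), 'R': array([[-0.01583988, -0.99958078, -0.02423573],
       [-0.99520267,  0.01810164, -0.09614561],
       [ 0.09654401,  0.02259653, -0.99507218]]), 't': array([0.06285936, 0.52105845, 1.3754303 ])}
wrist {'fx': 313.44430675526945, 'fy': 313.44430675526945, 'cx': 320.5685694939253, 'cy': 200.0402450679885, 'dist_coeffs': array([0.02114592, 0.        , 0.        , 0.        , 0.        ]), 'hand_eye': array([[ 9.99998597e-01, -4.61768396e-04, -1.61012018e-03,
         1.72546291e-04],
       [ 9.41649289e-04,  9.49952563e-01,  3.12392767e-01,
        -8.01775155e-02],
       [ 1.38528468e-03, -3.12393845e-01,  9.49951666e-01,
        -1.43470895e-01],
       [ 0.00000000e+00,  0.00000000e+00,  0.00000000e+00,
         1.00000000e+00]])}
```

View pics/a_top.png

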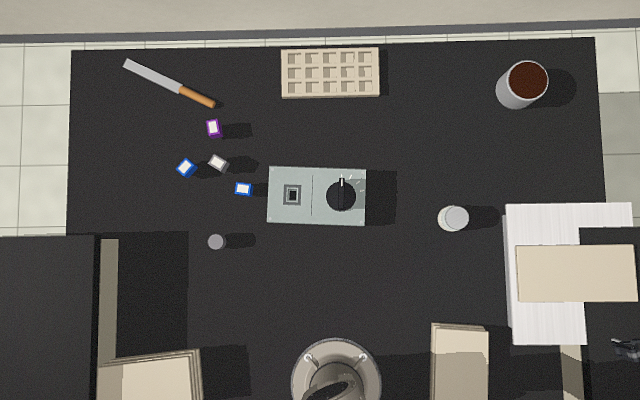

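View pics/a_scene.png

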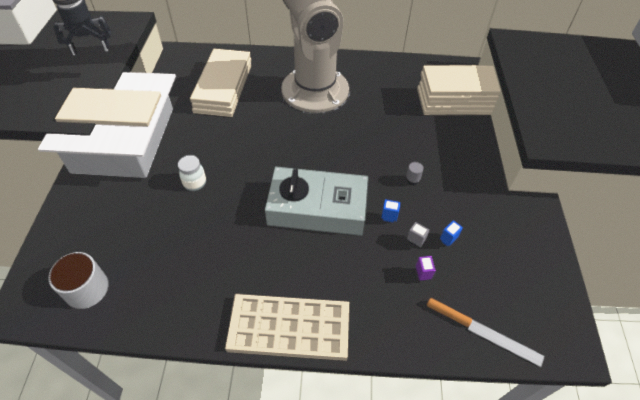

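View pics/a_wrist.png

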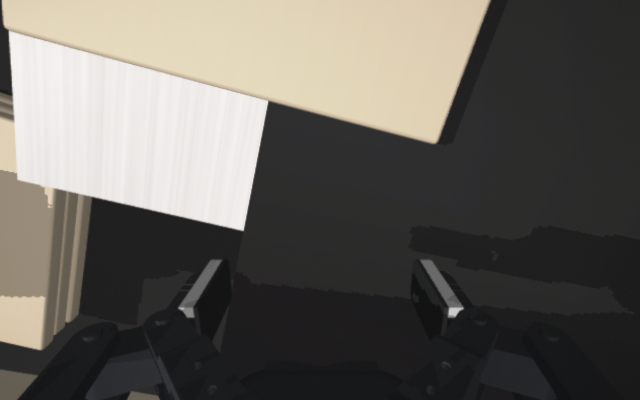

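The top view shows these candidates:
- grey block at (218,162)
- blue blocks at (185,167) and (243,188)
- purple block at (213,128)
- round grey module at (216,241)

The grey one with the pale top fits the description of the relay. I'll check it in an enlarged crop.

```bash
cat > h.py <<'E'
import numpy as np, cv2
from scipy.spatial.transform import Rotation as Ro
from bench import r
def K(f): return np.array([[f["fx"],0,f["cx"]],[0,f["fy"],f["cy"]],[0,0,1]])
def ext(f,obs=None):
    if "R" in f: return np.array(f["R"]),np.array(f["t"])
    T=np.eye(4);T[:3,:3]=Ro.from_rotvec(obs["orientation"]).as_matrix();T[:3,3]=obs["tcp_pos"]
    C=np.linalg.inv(T@f["hand_eye"]); return C[:3,:3],C[:3,3]
def unproj(f,px,z,obs=None):
    R,t=ext(f,obs); p=cv2.undistortPoints(np.array(px,float).reshape(-1,1,2),K(f),f["dist_coeffs"]).reshape(-1,2)
    c=-R.T@t; d=np.c_[p,np.ones(len(p))]@R
    return c+d*((z-c[2])/d[:,2])[:,None]
def proj(f,X,obs=None):
    R,t=ext(f,obs); return cv2.projectPoints(np.array(X,float).reshape(-1,1,3),cv2.Rodrigues(R)[0],t,K(f),f["dist_coeffs"])[0].reshape(-1,2)
def grab(n):
    o=r.get_obs(); return r.grab_frame(n),o
def crop(f,u0,v0,w,h,s,name):
    im=f["color"][v0:v0+h,u0:u0+w,::-1]; im=cv2.resize(im,None,fx=s,fy=s,interpolation=cv2.INTER_CUBIC); cv2.imwrite(name,im)
def tool(obs,X,yaw=None):
    "shift in cm along tool axes from the present TCP to world point X"
    M=Ro.from_rotvec(obs["orientation"]).as_matrix()
    return 100*M.T@(np.array(X)-obs["tcp_pos"])
def st():
    o=r.get_obs(); M=Ro.from_rotvec(o["orientation"]).as_matrix()
    print("t %.2f tcp %s zaxis %s xaxis yaw %.2f deg F %s M %s w %.4f"%(o["clock"],o["tcp_pos"].round(4),M[:,2].round(4),np.degrees(np.arctan2(M[1,0],M[0,0])),np.round(o["contact_force"],1),np.round(o["moment"],2),o["grip_width"]));return o
E
python3 - <<'E'
from h import *
f,o=grab("top"); crop(f,160,110,240,130,3.3,"pics/b_top.png")
np.save("/tmp/x.npy",0)
E
```

```text
(no output)
```

View pics/b_top.png

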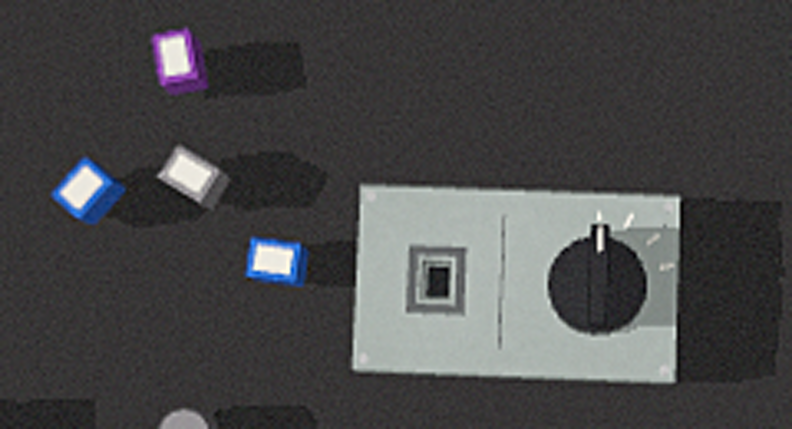

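```bash
python3 - <<'E'
from h import *
f,o=grab("top")
c=lambda L:np.array(L)/3.3+[160-.3,110-.3]
b=unproj(f,c([(360,184),(681,196),(676,382),(353,370)]),.07)
print(b.round(4),b.mean(0)); 
for i in range(4): d=b[(i+1)%4]-b[i]; print(np.linalg.norm(d),np.degrees(np.arctan2(d[1],d[0])))
print("socket bez",unproj(f,c([(408,247),(466,247),(464,314),(406,313)]),.07).mean(0))
print("relay patch",unproj(f,c([(182,152),(214,170),(200,198),(166,179)]),.064), unproj(f,c([(189.5,174.5)]),.064))
print("others",unproj(f,c([(80,188),(276,260),(177,58)]),.064),"round",unproj(f,[(216,241)],.062),"jar",unproj(f,[(455,217)],.085))
st()
E
```

```text
[[ 0.5871  0.1695  0.07  ]
 [ 0.5722 -0.0913  0.07  ]
 [ 0.4218 -0.0834  0.07  ]
 [ 0.4357  0.1763  0.07  ]] [0.5041732  0.04277114 0.07      ]
0.26124082441250845 -93.26724449220926
0.1506141619926266 176.98505434008462
0.2600625327589279 86.9277650731801
0.1515090482431923 -2.570258378534292
socket bez [0.50721735 0.1084232  0.07      ]
relay patch [[0.61726229 0.31642948 0.064     ]
 [0.60182157 0.29007121 0.064     ]
 [0.57885639 0.30156433 0.064     ]
 [0.59510561 0.32954595 0.064     ]] [[0.59847164 0.3102233  0.064     ]]
others [[0.58896844 0.4002373  0.064     ]
 [0.52664607 0.23930129 0.064     ]
 [0.69584773 0.32068687 0.064     ]] round [[0.38717839 0.31311544 0.062     ]] jar [[ 0.4396844  -0.31760722  0.085     ]]
t 0.25 tcp [ 0.1655 -0.6541  0.2309] zaxis [-3.e-04  8.e-04 -1.e+00] xaxis yaw -75.80 deg F [ 0.4  0.3 -0.3] M [-0.03  0.   -0.01] w 0.0854
```

The crop confirms it: the only grey, oblong housing with a pale top is at about (217,163). Its long axis is near 60° world yaw, and no other grey block matches. The box yaw is about -3°, with the socket near (0.507, 0.108). I'll raise the tool and swing it round.

```bash
python3 -m pendant '0 0 -2.5 0;-0.1 -4.0 -2 -3.5;-0.1 -4.1 0 -3.5;-0.1 -4.1 0 -3.5;-0.1 -4.1 0 -3.5;-0.1 -4.1 0 -3.5;-0.1 -4.1 0 -3.5;-0.1 -4.1 0 -3.5' 0 40; python3 -c "
from h import *
st();print(r.get_obs()['joints'].round(3))"
```

```text
clock: 0.92
tcp_pos: [0.4128, -0.535, 0.2747]
orientation: [2.822, -1.369, -0.01]
contact_force: [0.9, -0.3, -0.5]
grip_width: 0.0856
t 0.92 tcp [ 0.4128 -0.535   0.2747] zaxis [-0.008 -0.002 -1.   ] xaxis yaw -51.77 deg F [ 0.9 -0.3 -0.5] M [-0.02 -0.04 -0.01] w 0.0856
[ 0.908  0.452 -0.129  1.492  0.068  1.205 -0.136]
```

```bash
R='x'; python3 -m pendant '-0.1 -4.1 0 -3.5;-0.1 -4.1 0 -3.5;-0.1 -4.1 0 -3.5;-0.1 -4.1 0 -3.5;-0.1 -4.1 0 -3.5;-0.1 -4.1 0 -3.5;-0.1 -4.1 0 -3.5;-0.1 -4.1 0 -3.5'; python3 -m pendant '-0.1 -4.1 0 -3.5;-0.1 -4.1 0 -3.5;-0.1 -4.1 0 -3.5;-0.1 -4.1 0 -3.5;-0.1 -4.1 0 -3.5;-0.1 -4.1 0 -3.5;-0.1 -4.1 0 -3.5;-0.1 -4.1 0 -3.5'; python3 -c "
from h import *
st();print(r.get_obs()['joints'].round(3))"
```

```text
clock: 1.58
tcp_pos: [0.6146, -0.2741, 0.2712]
orientation: [3.078, -0.61, -0.01]
contact_force: [0.6, -0.6, -0.4]
grip_width: 0.0856
clock: 2.25
tcp_pos: [0.6628, 0.0521, 0.2686]
orientation: [3.134, 0.189, -0.01]
contact_force: [0.4, 1.0, -0.7]
grip_width: 0.0857
t 2.25 tcp [0.6628 0.0521 0.2686] zaxis [-0.0065 -0.0026 -1.    ] xaxis yaw 6.91 deg F [ 0.4  1.  -0.7] M [ 0.08 -0.04 -0.  ] w 0.0857
[ 0.175  0.482 -0.501  1.506  0.24   1.222 -0.241]
```

```bash
python3 -m pendant '0.7 -4.0 0 -7;0.7 -4.0 0 -7;0.7 -4.0 0 -7;0.7 -4.0 0 -7;0.7 -4.0 0 -7;0.7 -4.0 0 -7;0 0 3 -7;0 0 0 -5'; python3 -c "
from h import *
o=st();print(r.get_obs()['joints'].round(3), tool(o,(.598,.31,.2)))
f,o=grab('wrist');cv2.imwrite('pics/c_wrist.png',f['color'][:,:,::-1])"
```

```text
clock: 2.92
tcp_pos: [0.5933, 0.3019, 0.2383]
orientation: [-2.665, -1.65, 0.004]
contact_force: [0.7, -2.3, -2.4]
grip_width: 0.0854
t 2.92 tcp [0.5933 0.3019 0.2383] zaxis [-0.0058  0.0043 -1.    ] xaxis yaw 63.52 deg F [ 0.7 -2.3 -2.4] M [-0.16 -0.   -0.02] w 0.0854
[-0.055  0.564 -0.748  1.529  0.392  1.207  0.242] [0.93323023 0.08369444 3.83349504]
```

View pics/c_wrist.png

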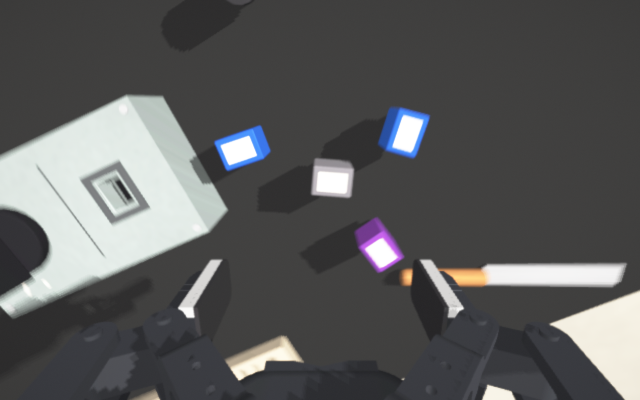

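The grey relay's top is centred near (332,182) in the wrist view, between the two blues and the purple. I'll measure it closer.

```bash
python3 - <<'E'
from h import *
im=cv2.imread('pics/c_wrist.png')
cv2.imwrite('pics/c2.png',cv2.resize(im[145:215,290:380],None,fx=8,fy=8,interpolation=cv2.INTER_CUBIC))
cv2.imwrite('pics/c3.png',cv2.resize(im[145:235,70:160],None,fx=6,fy=6,interpolation=cv2.INTER_CUBIC))
E
```

```text
(no output)
```

View pics/c2.png

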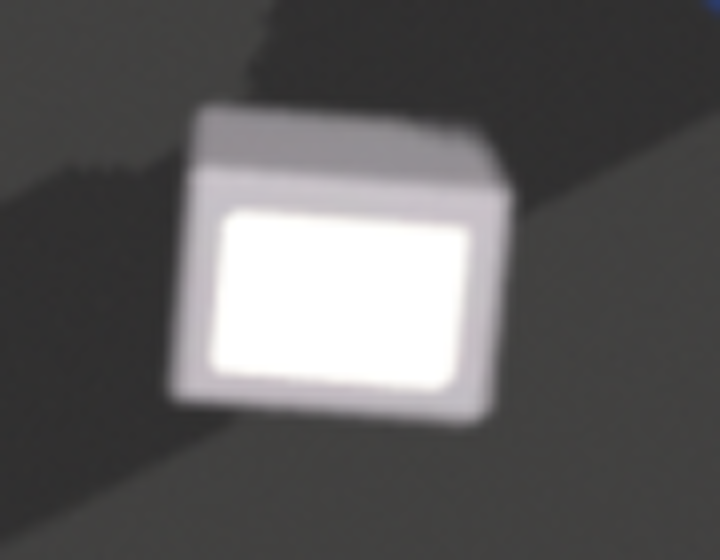

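View pics/c3.png

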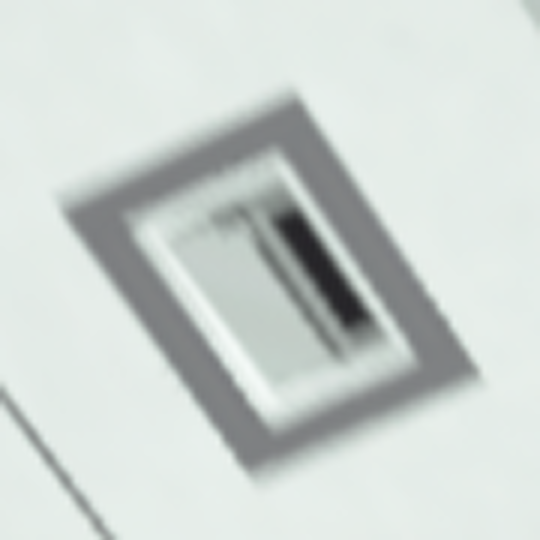

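```bash
python3 - <<'E'
from h import *
f,o=grab("wrist")  # pose nearly same; check moved
st()
cv2.imwrite('pics/c4.png',f['color'][:,:,::-1])
d=cv2.imread('pics/c_wrist.png').astype(int)-f['color'][:,:,::-1].astype(int); print(abs(d).mean())
E
cat > m.py <<'E'
from h import *
import sys
E
python3 - <<'E'
from h import *
im=cv2.imread('pics/c4.png')
cv2.imwrite('pics/c5.png',cv2.resize(im[145:215,290:380],None,fx=8,fy=8,interpolation=cv2.INTER_CUBIC))
E
```

```text
t 3.02 tcp [0.5948 0.3041 0.2434] zaxis [-0.001   0.0099 -1.    ] xaxis yaw 63.21 deg F [ 0.5 -0.6 -0.2] M [ 0.02  0.06 -0.02] w 0.0856
7.1898046875
```

View pics/c5.png

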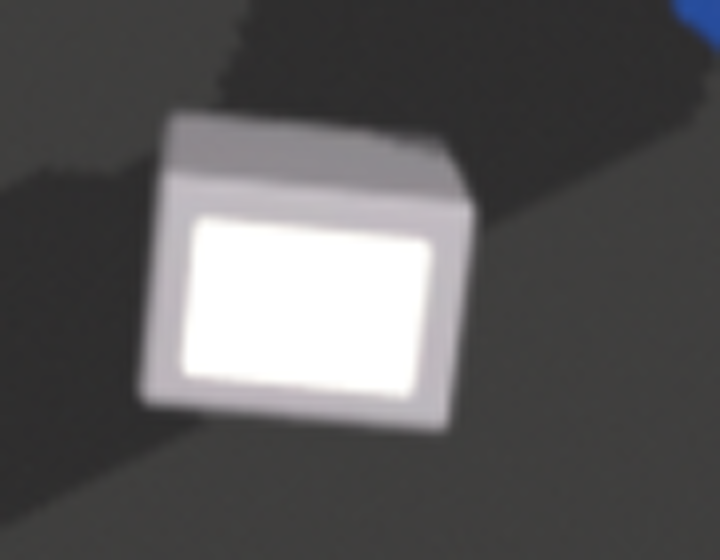

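```bash
cat > m.py <<'E'
from h import *
def meas(f,o,c,off,s,z):
    px=(np.array(c,float)+.5)/s-.5+np.array(off); b=unproj(f,px,z,o); m=b.mean(0)
    e=[b[1]-b[0],b[2]-b[3]]; a=np.degrees(np.mean([np.arctan2(v[1],v[0]) for v in e]))
    print("centre",m.round(4),"edge01 yaw %.1f"%a,"sizes",[round(float(np.linalg.norm(b[(i+1)%4]-b[i])),4) for i in range(4)]); return m,a
E
python3 - <<'E'
from m import *
o=st()
f,o=grab("wrist"); print(o["tcp_pos"])
crop(f,290,145,90,70,8,"pics/c6.png")
m,a=meas(f,o,[(163,173),(476,205),(448,431),(142,402)],(290,145),8,.064)
print("shift to TCP z .14",tool(o,[m[0],m[1],.14]))
b=cv2.imread("pics/c5.png").astype(int)-cv2.imread("pics/c6.png").astype(int);print(abs(b).mean())
E
```

```text
t 3.02 tcp [0.5948 0.3041 0.2434] zaxis [-0.001   0.0099 -1.    ] xaxis yaw 63.21 deg F [ 0.5 -0.6 -0.2] M [ 0.02  0.06 -0.02] w 0.0856
[0.59484227 0.30413341 0.2433799 ]
centre [0.6039 0.3103 0.064 ] edge01 yaw 57.2 sizes [0.0413, 0.0313, 0.0416, 0.0315]
shift to TCP z .14 [ 0.8660051   0.58394606 10.3426585 ]
6.234818121693122
```

View pics/c6.png

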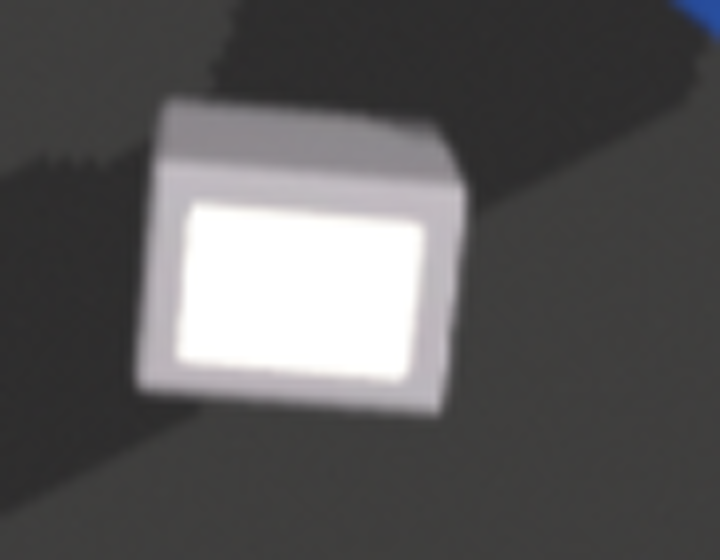

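```bash
python3 - <<'E'
from m import *
f,o=grab("wrist")
o3={"tcp_pos":np.array([0.59484227,0.30413341,0.2433799]),"orientation":None}
st()
# pose of c6 orientation: rebuild from zaxis/yaw printed
z=np.array([-.001,.0099,-1]);z/=np.linalg.norm(z);y=np.radians(63.21);x=np.array([np.cos(y),np.sin(y),0]);x-=z*(x@z);x/=np.linalg.norm(x)
o3["orientation"]=Ro.from_matrix(np.c_[x,np.cross(z,x),z]).as_rotvec()
m,a=meas(f,o3,[(156,159),(466,188),(441,413),(137,388)],(290,145),8,.064)
o1={"tcp_pos":np.array([.5933,.3019,.2383]),"orientation":np.array([-2.665,-1.65,.004])}
meas(f,o1,[(189,168),(513,190),(488,422),(172,400)],(290,145),8,.064)
s=[(60,197),(297,88),(482,378),(254,480)]
meas(f,o1,s,(70,145),6,.07)
o=r.get_obs();print("shift to TCP z .14",tool(o,[m[0],m[1],.14]))
E
```

```text
t 3.12 tcp [0.5971 0.3018 0.2443] zaxis [ 0.0014  0.0091 -1.    ] xaxis yaw 62.75 deg F [-0.3  0.2  0.5] M [-0.03 -0.02  0.02] w 0.0852
centre [0.6015 0.3104 0.064 ] edge01 yaw 57.8 sizes [0.0408, 0.031, 0.0411, 0.0313]
centre [0.6011 0.312  0.064 ] edge01 yaw 59.4 sizes [0.0419, 0.0314, 0.0421, 0.0313]
centre [0.5109 0.1079 0.07  ] edge01 yaw 87.2 sizes [0.0466, 0.0553, 0.0469, 0.0557]
shift to TCP z .14 [ 0.8688199   0.03275375 10.43561993]
```

```bash
python3 -m pendant '0.4 0 3 2;0.3 0 3 2;0.1 0 3 0;0 0 2 0;0 0 0 0;0 0 0 0' 0 40; python3 - <<'E'
from m import *
o=st(); print(tool(o,[.6,.311,.024]))
f,o=grab("wrist"); st()
cv2.imwrite("pics/d.png",f["color"][:,:,::-1])
C=Ro.from_euler('z',58.5,degrees=True).as_matrix()@(np.array([[1,1],[1,-1],[-1,-1],[-1,1]])*[.021,.016]).T.__class__((0,)) if 0 else None
E
```

```text
clock: 3.62
tcp_pos: [0.6115, 0.3039, 0.1369]
orientation: [-2.763, -1.492, -0.028]
contact_force: [-0.2, 0.5, 0.4]
grip_width: 0.0849
t 3.62 tcp [0.6115 0.3039 0.1369] zaxis [ 0.0151  0.0096 -0.9998] xaxis yaw 56.74 deg F [-0.2  0.5  0.4] M [-0.   -0.01 -0.  ] w 0.0849
[-0.21980212 -1.43747915 11.281876  ]
t 3.67 tcp [0.6116 0.3036 0.137 ] zaxis [ 0.0152  0.0093 -0.9998] xaxis yaw 56.73 deg F [ 0.5 -0.2 -0.3] M [-0.03  0.02 -0.03] w 0.0854
```

View pics/d.png

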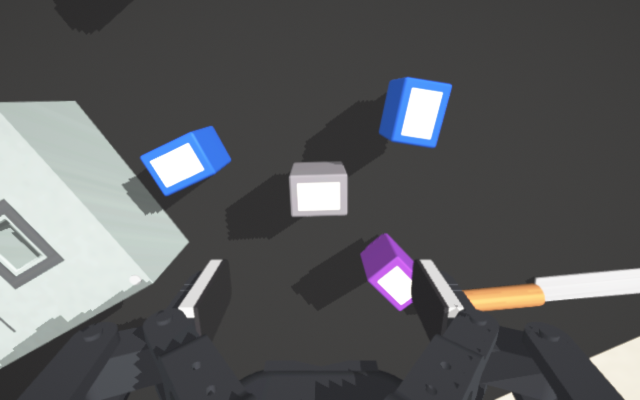

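```bash
python3 - <<'E'
import cv2
im=cv2.imread('pics/d.png')
cv2.imwrite('pics/d2.png',cv2.resize(im[155:225,275:365],None,fx=8,fy=8,interpolation=cv2.INTER_CUBIC))
E
```

```text
(no output)
```

View pics/d2.png

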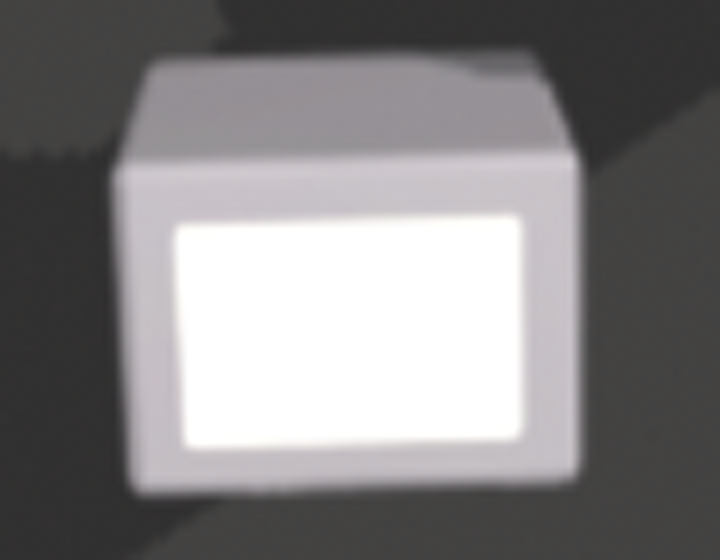

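```bash
python3 - <<'E'
from m import *
f,o=grab("wrist"); st()
m,a=meas(f,o,[(115,165),(580,156),(580,483),(135,492)],(275,155),8,.064)
print(tool(o,[m[0],m[1],.024]))
E
```

```text
t 3.72 tcp [0.6118 0.3042 0.1379] zaxis [ 0.0163  0.0103 -0.9998] xaxis yaw 56.79 deg F [-0.1  1.5 -0.1] M [-0.05  0.05  0.  ] w 0.0857
centre [0.6014 0.31   0.064 ] edge01 yaw 57.6 sizes [0.0411, 0.031, 0.0411, 0.031]
[-0.20110209 -1.29227268 11.29334124]
```

```bash
python3 -m pendant '-0.1 -0.7 1 -1;-0.1 -0.7 2 0;0 0 2 0;0 0 2 0;0 0 1.5 0;0 0 1 0;0 0 0.5 0;0 0 0 0' 0 40; python3 - <<'E'
from m import *
o=st(); print(tool(o,[.6014,.31,.024]))
f,o=grab("wrist"); cv2.imwrite("pics/e.png",f["color"][:,:,::-1])
E
```

```text
clock: 4.38
tcp_pos: [0.6054, 0.3167, 0.0438]
orientation: [-2.748, -1.518, -0.06]
contact_force: [-0.2, -0.1, 0.8]
grip_width: 0.0855
t 4.38 tcp [0.6054 0.3167 0.0438] zaxis [ 0.0327  0.0203 -0.9993] xaxis yaw 57.84 deg F [-0.2 -0.1  0.8] M [-0.06  0.05 -0.  ] w 0.0855
[-0.84707602 -0.01117372  1.95228859]
```

View pics/e.png

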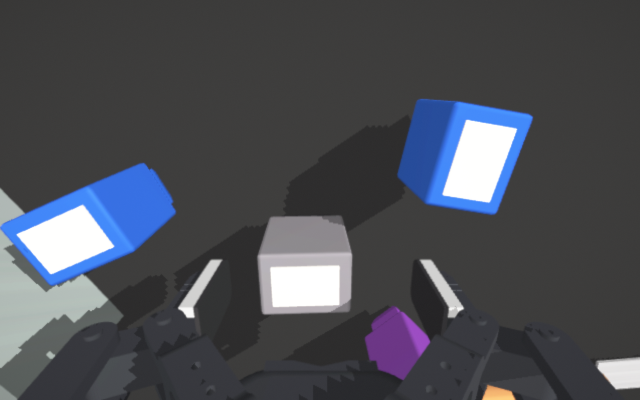

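```bash
python3 -m pendant '-0.4 0 0 0;-0.4 0 0 0;-0.1 0 0.5 0;0 0 0.5 0;0 0 0.5 0;0 0 0.3 0;0 0 0 0' 0 40; python3 - <<'E'
from m import *
o=st(); print(tool(o,[.6014,.31,.024]))
E
```

```text
clock: 5.02
tcp_pos: [0.6035, 0.3097, 0.0285]
orientation: [-2.749, -1.516, -0.071]
contact_force: [-0.1, -0.1, 0.1]
grip_width: 0.0851
t 5.02 tcp [0.6035 0.3097 0.0285] zaxis [ 0.039   0.0234 -0.999 ] xaxis yaw 57.77 deg F [-0.1 -0.1  0.1] M [ 0.01  0.06 -0.03] w 0.0851
[-0.10649727 -0.1976148   0.44520106]
```

```bash
python3 -m pendant '0 -0.1 0.3 0;0 0 0 0;0 0 0 0;0 0 0 0;0 0 0 0;0 0 0 0;0 0 0 0;0 0 0 0' 255 60; python3 - <<'E'
from m import *
o=st()
f,o=grab("wrist"); cv2.imwrite("pics/g.png",f["color"][:,:,::-1])
E
```

```text
clock: 5.68
tcp_pos: [0.6023, 0.3106, 0.0249]
orientation: [-2.749, -1.516, -0.07]
contact_force: [-0.4, 0.1, -0.7]
grip_width: 0.0413
t 5.68 tcp [0.6023 0.3106 0.0249] zaxis [ 0.0381  0.0227 -0.999 ] xaxis yaw 57.79 deg F [-0.4  0.1 -0.7] M [-0.07 -0.   -0.06] w 0.0413
```

View pics/g.png

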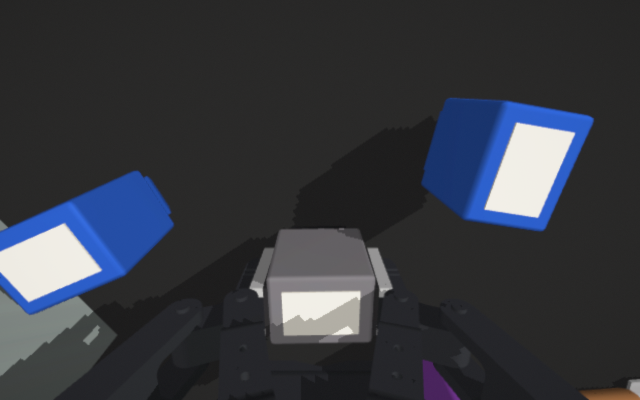

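The picture shows the relay held between the pads, with its top at about (320,312) and the opening at 41 mm. Next is the lift.

```bash
python3 -m pendant '0 0 -1 0;0 0 -2.5 0;0 0 -3 0;0 0 -3 0;0 0 -3 0;0 0 -2.5 0;0 0 0 0;0 0 0 0'; python3 - <<'E'
from m import *
o=st()
f,o=grab("wrist"); cv2.imwrite("pics/h.png",f["color"][:,:,::-1]); crop(f,250,210,140,150,4,"pics/h2.png"); st()
f,o=grab("top");crop(f,160,110,240,130,3.3,"pics/h3.png")
print(r.get_obs()["joints"].round(2),tool(o,[.508,.108,.17]))
E
```

```text
clock: 6.4
tcp_pos: [0.5943, 0.3066, 0.1836]
orientation: [-2.747, -1.519, -0.063]
contact_force: [0.7, -0.6, -2.6]
grip_width: 0.0413
t 6.40 tcp [0.5943 0.3066 0.1836] zaxis [ 0.0343  0.0213 -0.9992] xaxis yaw 57.89 deg F [ 0.7 -0.6 -2.6] M [-0.01  0.08 -0.04] w 0.0413
t 6.45 tcp [0.5946 0.3071 0.1839] zaxis [ 0.0351  0.0219 -0.9991] xaxis yaw 57.90 deg F [-0.4  0.3 -0.8] M [ 0.03 -0.01 -0.01] w 0.0410
[-0.08  0.59 -0.71  1.61  0.43  1.06  0.1 ] [-21.50197488   3.22928268   0.64598815]
```

View pics/h2.png

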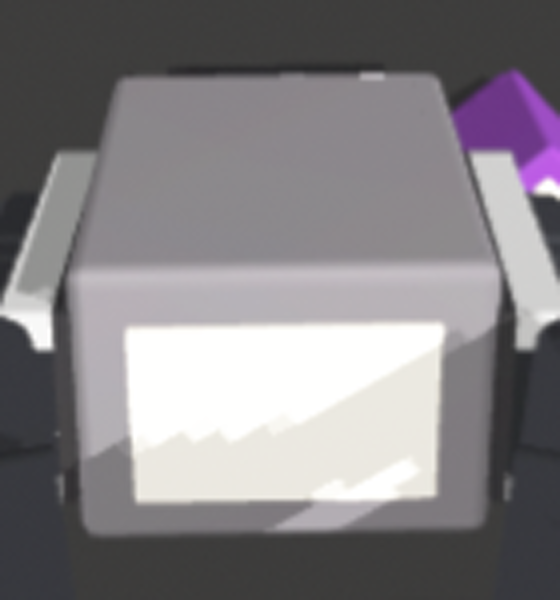

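View pics/h3.png

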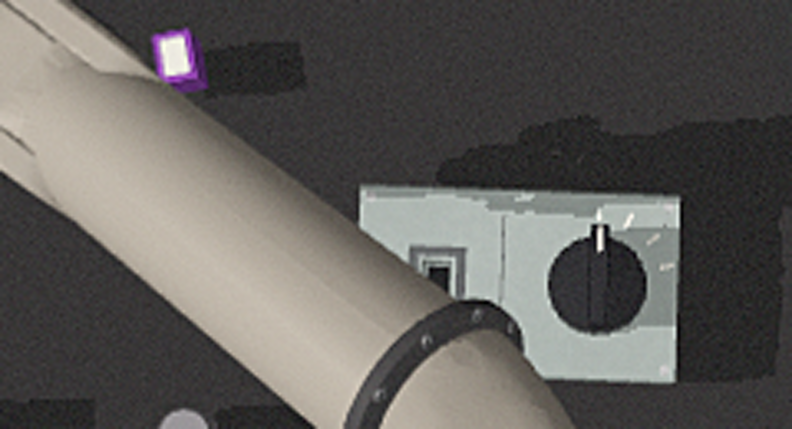

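```bash
cat >> m.py <<'E'
def inhand(f,c,off,s,zt):
    px=(np.array(c,float)+.5)/s-.5+np.array(off); p=cv2.undistortPoints(px.reshape(-1,1,2),K(f),f["dist_coeffs"]).reshape(-1,2)
    H=f["hand_eye"]; d=np.c_[p,np.ones(len(p))]@H[:3,:3].T; b=H[:3,3]+d*((zt-H[2,3])/d[:,2])[:,None]
    print(b.round(4),b.mean(0)); return b
E
python3 - <<'E'
from m import *
f,o=grab("wrist")
for z in (-.036,-.039,-.042):
    b=inhand(f,[(70,270),(503,265),(487,528),(90,535)],(250,210),4,z); print(np.linalg.norm(b[1]-b[0]),np.linalg.norm(b[2]-b[1]))
E
```

```text
[[-0.021  -0.0131 -0.036 ]
 [ 0.0214 -0.0136 -0.036 ]
 [ 0.0213  0.0179 -0.036 ]
 [-0.0206  0.0188 -0.036 ]] [ 0.00026784  0.00247711 -0.036     ]
0.04237443796355372 0.03155074154638696
[[-0.0204 -0.015  -0.039 ]
 [ 0.0208 -0.0155 -0.039 ]
 [ 0.0207  0.0152 -0.039 ]
 [-0.02    0.016  -0.039 ]] [ 0.00025686  0.00017144 -0.039     ]
0.04119160906432279 0.030670042457815447
[[-0.0198 -0.0169 -0.042 ]
 [ 0.0202 -0.0173 -0.042 ]
 [ 0.0201  0.0124 -0.042 ]
 [-0.0194  0.0132 -0.042 ]] [ 0.00024589 -0.00213423 -0.042     ]
0.04000878016509186 0.029789343369243923
```

```bash
python3 -m pendant '-2 0.3 0 0;-3.5 0.5 0 0;-3.5 0.5 0 0;-3.5 0.5 0 0;-3.5 0.5 0 0;-3 0.5 0 0;-2 0.4 0 0;-0.5 0 0 0'; python3 -m pendant '0 0 0 6;0 0 0 7;0 0 0 7;0 0 0 7;0 0 0 7;0 0 0 7;0 0 0 7;0 0 0 7';  python3 - <<'E'
from m import *
o=st();print(r.get_obs()["joints"].round(2),tool(o,[.508,.108,.17]))
E
```

```text
clock: 7.22
tcp_pos: [0.4945, 0.0991, 0.1607]
orientation: [-2.735, -1.521, -0.025]
contact_force: [-0.2, -1.0, -0.6]
grip_width: 0.0416
clock: 7.88
tcp_pos: [0.4886, 0.098, 0.1519]
orientation: [-3.123, -0.048, 0.014]
contact_force: [0.7, 0.1, -2.2]
grip_width: 0.0414
t 7.88 tcp [0.4886 0.098  0.1519] zaxis [-0.009   0.0185 -0.9998] xaxis yaw 1.77 deg F [ 0.7  0.1 -2.2] M [-0.03 -0.05 -0.03] w 0.0414
[ 0.16  0.34 -0.56  2.01  0.21  0.85 -0.48] [ 1.95125686 -0.97505848 -1.80466352]
```

```bash
python3 -m pendant '0.5 -0.2 -0.5 2;0.5 -0.3 -0.5 2;0.5 -0.3 -0.5 1;0.4 -0.2 -0.2 0;0 0 0 0;0 0 0 0'; python3 - <<'E'
from m import *
o=st()
f,o=grab("wrist"); cv2.imwrite("pics/i.png",f["color"][:,:,::-1]); st()
E
```

```text
clock: 8.38
tcp_pos: [0.5062, 0.1113, 0.1646]
orientation: [-3.122, 0.094, 0.03]
contact_force: [0.5, -0.3, -0.8]
grip_width: 0.0412
t 8.38 tcp [0.5062 0.1113 0.1646] zaxis [-0.0187  0.0187 -0.9997] xaxis yaw -3.45 deg F [ 0.5 -0.3 -0.8] M [-0.06 -0.06  0.01] w 0.0412
t 8.43 tcp [0.5062 0.1113 0.1646] zaxis [-0.0186  0.0187 -0.9997] xaxis yaw -3.46 deg F [-1.   0.6 -0.5] M [-0.1  -0.06 -0.03] w 0.0417
```

View pics/i.png

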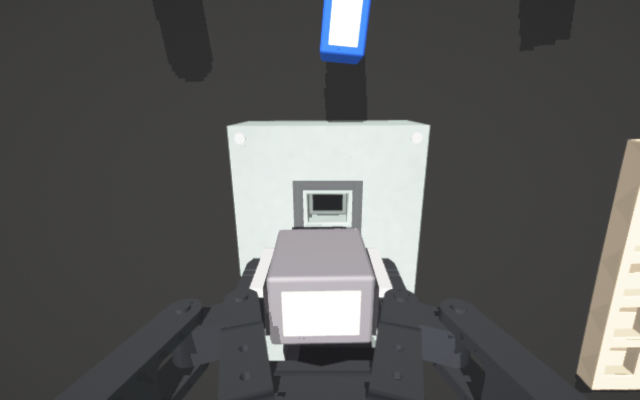

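The wrist view shows the bezel, about (293..362, 181..230), just beyond the held relay. I'll zoom in to measure it.

```bash
python3 - <<'E'
import cv2
im=cv2.imread('pics/i.png')
cv2.imwrite('pics/i2.png',cv2.resize(im[165:240,275:380],None,fx=7,fy=7,interpolation=cv2.INTER_CUBIC))
cv2.imwrite('pics/i3.png',cv2.resize(im[110:160,220:440],None,fx=3.6,fy=3.6,interpolation=cv2.INTER_CUBIC))
E
```

```text
(no output)
```

View pics/i2.png

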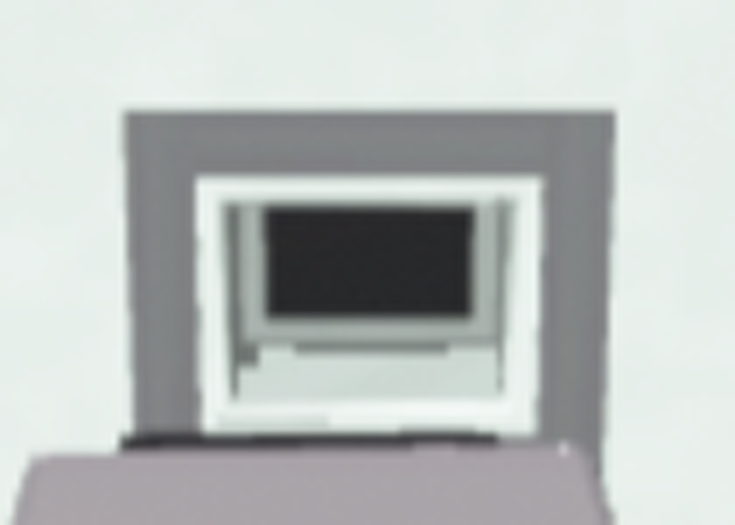

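View pics/i3.png

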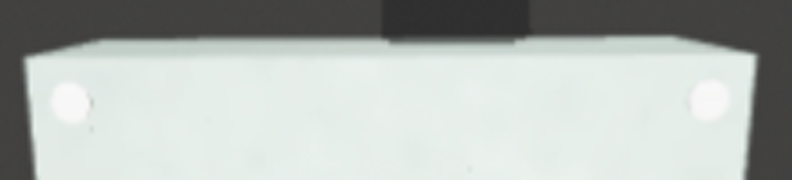

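```bash
python3 - <<'E'
from m import *
f,o=grab("wrist"); st(); M=Ro.from_rotvec(o["orientation"]).as_matrix()
m,a=meas(f,o,[(222,200),(520,198),(506,402),(235,400)],(275,165),7,.07)
m2,a2=meas(f,o,[(123,110),(615,108),(615,108),(123,110)],(275,165),7,.07)
m3,a3=meas(f,o,[(25,58),(757,55),(757,55),(25,58)],(220,110),3.6,.07)
yb=np.array([-np.sin(np.radians(a3)),np.cos(np.radians(a3)),0]); print("socket from box edge",m3-.065*yb)
print("hole tool cm",tool(o,m)); print("foot bottom world at tool(0,.0005,.025):",o["tcp_pos"]+M@[0,.0005,.025])
# relay centre line in hand
b=inhand(f,[((269-250)*4,0),((371-250)*4,0)],(250,276),4,-.037)
E
```

```text
t 8.48 tcp [0.506  0.111  0.1646] zaxis [-0.0187  0.0185 -0.9997] xaxis yaw -3.49 deg F [ 1.  -0.4 -1. ] M [-0.04 -0.02  0.01] w 0.0415
centre [0.5096 0.1084 0.07  ] edge01 yaw -3.2 sizes [0.0338, 0.0247, 0.0316, 0.0243]
centre [0.5106 0.1311 0.07  ] edge01 yaw -3.0 sizes [0.0551, 0.0, 0.0551, 0.0]
centre [0.5131 0.1727 0.07  ] edge01 yaw -3.2 sizes [0.1508, 0.0, 0.1508, 0.0]
socket from box edge [0.50945811 0.10783741 0.07      ]
hole tool cm [0.54149887 0.4270361  9.44301257]
foot bottom world at tool(0,.0005,.025): [0.50569818 0.11122136 0.13957903]
[[-0.0202 -0.0144 -0.037 ]
 [ 0.0193 -0.0144 -0.037 ]] [-0.00047452 -0.01439492 -0.037     ]
```

```bash
python3 -m pendant '0.3 0.2 1 0;0.2 0.2 1.5 0;0 0 1.5 0;0 0 1 0;0 0 0.5 0;0 0 0 0;0 0 0 0'; python3 - <<'E'
from m import *
o=st();print(tool(o,[.5096,.1083,.07]))
f,o=grab("wrist"); cv2.imwrite("pics/j.png",f["color"][:,:,::-1]); crop(f,240,160,150,120,5,"pics/j2.png")
E
```

```text
clock: 9.07
tcp_pos: [0.5091, 0.1052, 0.1039]
orientation: [-3.123, 0.096, 0.033]
contact_force: [-0.3, 1.1, -1.5]
grip_width: 0.0416
t 9.07 tcp [0.5091 0.1052 0.1039] zaxis [-0.0204  0.0174 -0.9996] xaxis yaw -3.50 deg F [-0.3  1.1 -1.5] M [ 0.04 -0.    0.02] w 0.0416
[ 0.10459493 -0.26005113  3.39365414]
```

View pics/j2.png

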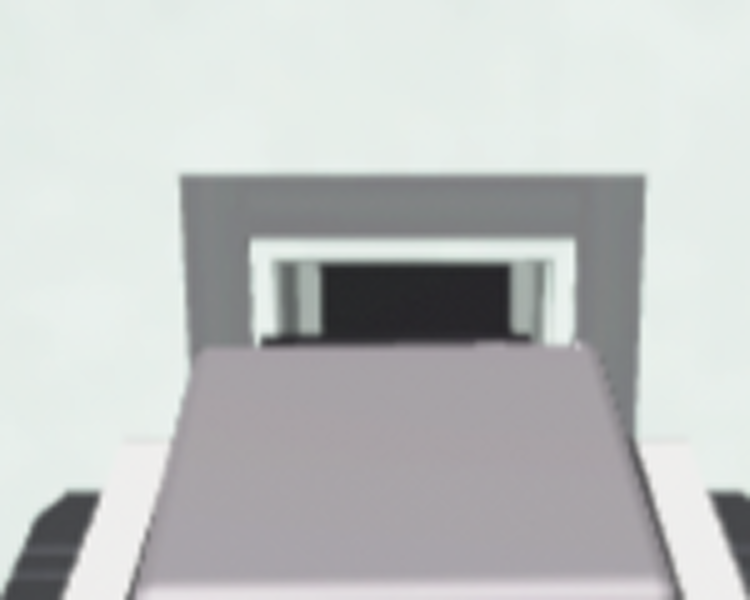

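```bash
python3 - <<'E'
from m import *
f,o=grab("wrist"); st()
m,a=meas(f,o,[(275,260),(553,260),(553,260),(275,260)],(240,160),5,.07)
m2,a2=meas(f,o,[(180,175),(646,175),(646,175),(180,175)],(240,160),5,.07)
yb=np.array([np.sin(np.radians(3.1)),np.cos(np.radians(3.1)),0])
print(tool(o,m-.012*yb),tool(o,m2-.0235*yb))
# foot's far edge: its x in tool at top of foot (tool z .025-.018=.007) y=-.011, and where it shows at z .019 (taper start)
for z in (.007,.019): inhand(f,[(262,342),(530,342)],(240,160),5,z)
E
```

```text
t 9.17 tcp [0.5094 0.1053 0.1045] zaxis [-0.0194  0.0175 -0.9997] xaxis yaw -3.50 deg F [-0.3  0.5 -0.9] M [-0.05 -0.01  0.03] w 0.0415
centre [0.5102 0.1202 0.07  ] edge01 yaw -3.1 sizes [0.0336, 0.0, 0.0336, 0.0]
centre [0.5107 0.1309 0.07  ] edge01 yaw -3.2 sizes [0.0553, 0.0, 0.0553, 0.0]
[ 0.10231555 -0.252252    3.40659421] [ 0.09178801 -0.17097758  3.40551542]
[[-0.015  -0.0155  0.007 ]
 [ 0.0129 -0.0155  0.007 ]] [-0.00104338 -0.01548922  0.007     ]
[[-0.0162 -0.0104  0.019 ]
 [ 0.0139 -0.0103  0.019 ]] [-0.00112549 -0.0103397   0.019     ]
```

```bash
python3 -m pendant '0.1 -0.15 0.2 0;0.1 -0.12 0.2 0;0 0 0.2 0;0 0 0 0;0 0 0 0'; python3 - <<'E'
from m import *
o=st();print(tool(o,[.5096,.1083,.07]))
f,o=grab("wrist"); cv2.imwrite("pics/k.png",f["color"][:,:,::-1]); crop(f,240,160,150,120,5,"pics/k2.png")
E
```

```text
clock: 9.58
tcp_pos: [0.5135, 0.109, 0.1001]
orientation: [-3.122, 0.095, 0.024]
contact_force: [0.5, 0.4, -1.7]
grip_width: 0.0411
t 9.58 tcp [0.5135 0.109  0.1001] zaxis [-0.0148  0.0184 -0.9997] xaxis yaw -3.49 deg F [ 0.5  0.4 -1.7] M [-0.07 -0.   -0.01] w 0.0411
[-0.33712042  0.1462716   3.0157852 ]
```

View pics/k2.png

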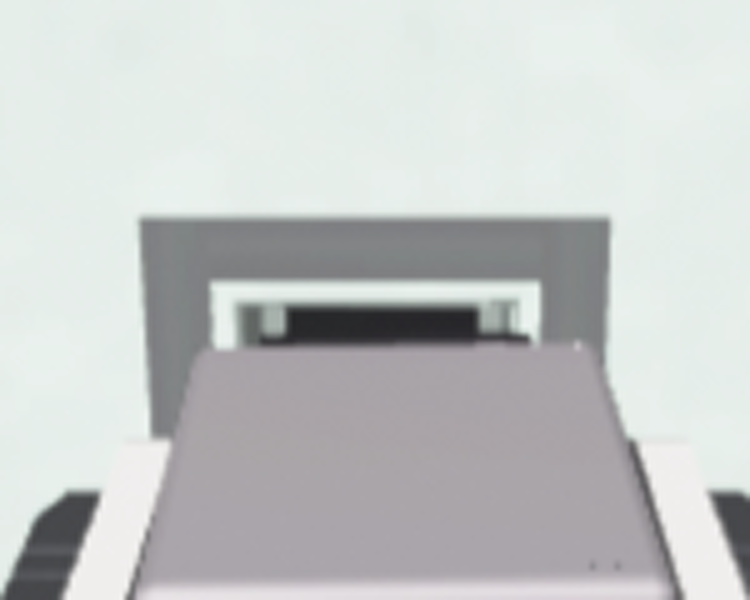

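```bash
cat >> m.py <<'E'
def hole(f,o,L,R,B=None):
    m,a=meas(f,o,[L,R,R,L],(240,160),5,.07)
    yb=np.array([np.sin(np.radians(3.1)),np.cos(np.radians(3.1)),0]); 
    t=tool(o,m-.012*yb); print("hole in tool cm",t.round(3)," shift needed (foot at -.11,.06):",(t[:2]-[-.11,.06]).round(3))
    if B:
        m,a=meas(f,o,[B[0],B[1],B[1],B[0]],(240,160),5,.07); t=tool(o,m-.0234*yb); print("bezel in tool cm",t.round(3),(t[:2]-[-.11,.06]).round(3))
E
python3 - <<'E'
from m import *
f,o=grab("wrist"); st()
hole(f,o,(238,304),(518,304),((139,218),(611,217)))
E
```

```text
t 9.68 tcp [0.5134 0.1089 0.1001] zaxis [-0.0149  0.0183 -0.9997] xaxis yaw -3.50 deg F [ 0.3 -0.1 -1. ] M [ 0.01 -0.01  0.05] w 0.0416
centre [0.5103 0.1201 0.07  ] edge01 yaw -3.2 sizes [0.0334, 0.0, 0.0334, 0.0]
hole in tool cm [-0.327  0.161  3.013]  shift needed (foot at -.11,.06): [-0.217  0.101]
centre [0.5106 0.1309 0.07  ] edge01 yaw -3.1 sizes [0.0553, 0.0, 0.0553, 0.0]
bezel in tool cm [-0.353  0.219  3.012] [-0.243  0.159]
```

```bash
python3 -m pendant '-0.15 0.1 0 0;0 0 0 0;0 0 0 0'; python3 - <<'E'
from m import *
o=st();print(tool(o,[.5096,.1085,.07]))
E
```

```text
clock: 9.93
tcp_pos: [0.5117, 0.1078, 0.1003]
orientation: [-3.122, 0.096, 0.024]
contact_force: [-0.4, 0.8, -1.1]
grip_width: 0.0414
t 9.93 tcp [0.5117 0.1078 0.1003] zaxis [-0.0148  0.0182 -0.9997] xaxis yaw -3.50 deg F [-0.4  0.8 -1.1] M [ 0.02 -0.02  0.04] w 0.0414
[-0.16342689 -0.00501175  3.02906084]
```

```bash
python3 -m pendant '-0.05 0 0.2 0;0 0 0.3 0;0 0 0.3 0;0 0 0.2 0;0 0 0 0'; python3 - <<'E'
from m import *
o=st();print(tool(o,[.5096,.1085,.07]))
f,o=grab("wrist"); crop(f,240,160,150,120,5,"pics/l2.png")
E
```

```text
clock: 10.35
tcp_pos: [0.5109, 0.1078, 0.0892]
orientation: [-3.122, 0.096, 0.024]
contact_force: [0.1, -0.6, -2.0]
grip_width: 0.0414
t 10.35 tcp [0.5109 0.1078 0.0892] zaxis [-0.0148  0.0181 -0.9997] xaxis yaw -3.51 deg F [ 0.1 -0.6 -2. ] M [-0.05 -0.06 -0.02] w 0.0414
[-0.09973601 -0.02668049  1.92477952]
```

View pics/l2.png

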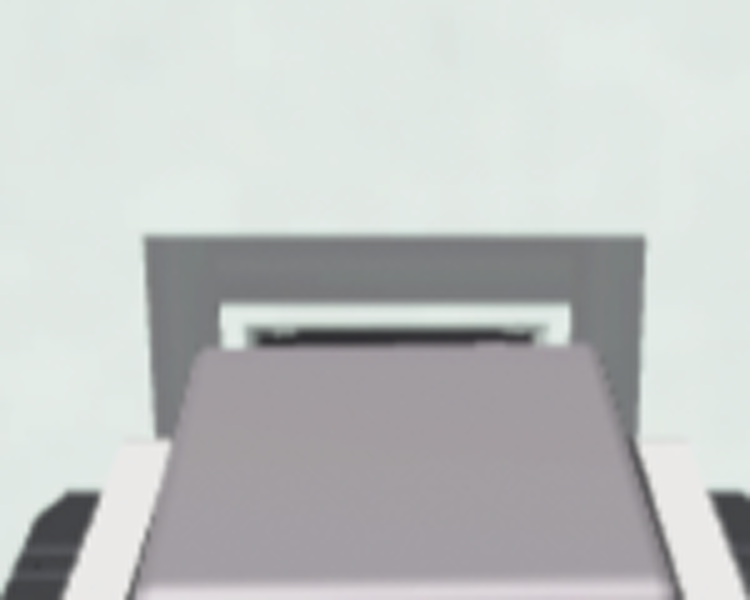

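The force is flat and the foot's tip is about 6 mm below the lid, so it is entering. I'll keep going down.

```bash
python3 -m pendant '0 0 0.3 0;0 0 0.3 0;0 0 0.2 0;0 0 0 0'; python3 - <<'E'
from m import *
o=st();print(tool(o,[.5096,.1085,.07]))
E
```

```text
clock: 10.73
tcp_pos: [0.5109, 0.1076, 0.0805]
orientation: [-3.123, 0.097, 0.024]
contact_force: [-0.5, -0.4, -0.6]
grip_width: 0.0413
t 10.73 tcp [0.5109 0.1076 0.0805] zaxis [-0.0147  0.0177 -0.9997] xaxis yaw -3.53 deg F [-0.5 -0.4 -0.6] M [ 0.   -0.05 -0.02] w 0.0413
[-0.11753698 -0.06277681  1.05441496]
```

```bash
python3 -m pendant '0 0 0.2 0;0 0 0.2 0;0 0 0.2 0;0 0 0.1 0'; python3 - <<'E'
from m import *
o=st();print(tool(o,[.5096,.1085,.07]))
f,o=grab("wrist"); crop(f,240,160,150,120,5,"pics/n2.png")
E
```

```text
clock: 11.07
tcp_pos: [0.5111, 0.108, 0.0769]
orientation: [-3.126, 0.094, 0.023]
contact_force: [-3.8, -1.4, 5.6]
grip_width: 0.0411
t 11.07 tcp [0.5111 0.108  0.0769] zaxis [-0.014   0.0147 -0.9998] xaxis yaw -3.44 deg F [-3.8 -1.4  5.6] M [-0.61  0.46  0.16] w 0.0411
[-0.13929218 -0.03480929  0.68887965]
```

View pics/n2.png

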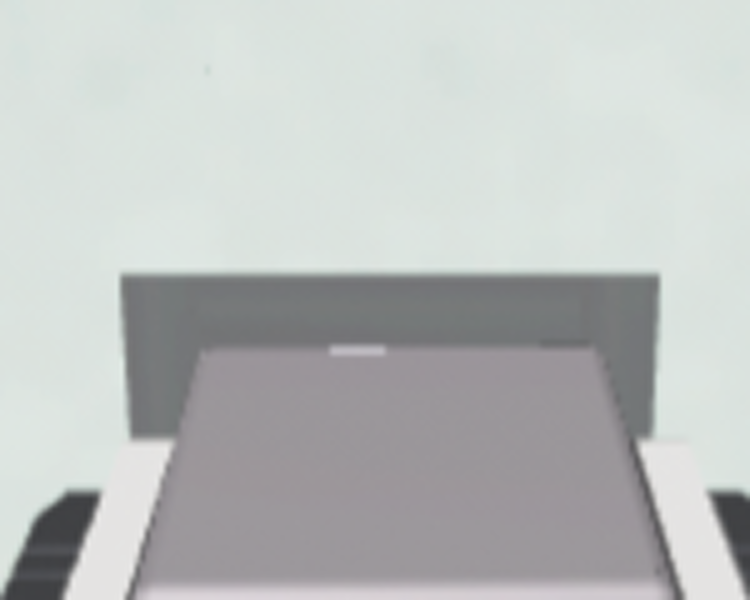

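```bash
python3 -m pendant '0 0 0.3 0;0 0 0.3 0;0 0 0.4 0;0 0 0.4 0'; python3 - <<'E'
from m import *
o=st()
E
```

```text
clock: 11.45
tcp_pos: [0.5109, 0.1083, 0.0761]
orientation: [-3.136, 0.092, 0.019]
contact_force: [-16.3, -6.1, 46.9]
grip_width: 0.0415
t 11.45 tcp [0.5109 0.1083 0.0761] zaxis [-0.0119  0.0047 -0.9999] xaxis yaw -3.37 deg F [-16.3  -6.1  46.9] M [-1.62  3.28  0.02] w 0.0415
```

It hit a hard stop at 47 N with the tool at home height. I'll release it now.

```bash
python3 -m pendant '0 0 0 0;0 0 0 0;0 0 0 0;0 0 0 0;0 0 0 0' 0 60; python3 -m pendant '0 0 -1 0;0 0 -2 0;0 0 -3 0;0 0 -3 0;0 0 -2 0;0 0 0 0'; python3 - <<'E'
from m import *
o=st()
f,o=grab("wrist"); cv2.imwrite("pics/o.png",f["color"][:,:,::-1])
f,o=grab("scene"); crop(f,240,130,180,130,4,"pics/o2.png")
E
```

```text
clock: 11.87
tcp_pos: [0.5123, 0.1095, 0.0786]
orientation: [-3.135, 0.091, 0.011]
contact_force: [-0.1, 0.9, 0.2]
grip_width: 0.0855
clock: 12.37
tcp_pos: [0.5111, 0.1089, 0.1922]
orientation: [-3.135, 0.089, 0.025]
contact_force: [1.3, -0.5, 0.3]
grip_width: 0.0858
t 12.37 tcp [0.5111 0.1089 0.1922] zaxis [-0.0157  0.0059 -0.9999] xaxis yaw -3.25 deg F [ 1.3 -0.5  0.3] M [ 0.03 -0.05  0.02] w 0.0858
```

View pics/o.png

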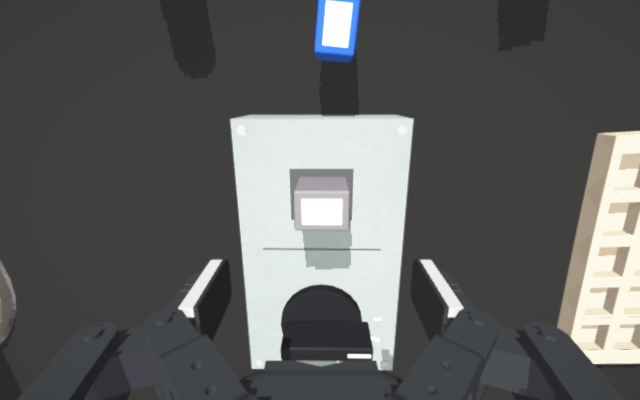

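View pics/o2.png

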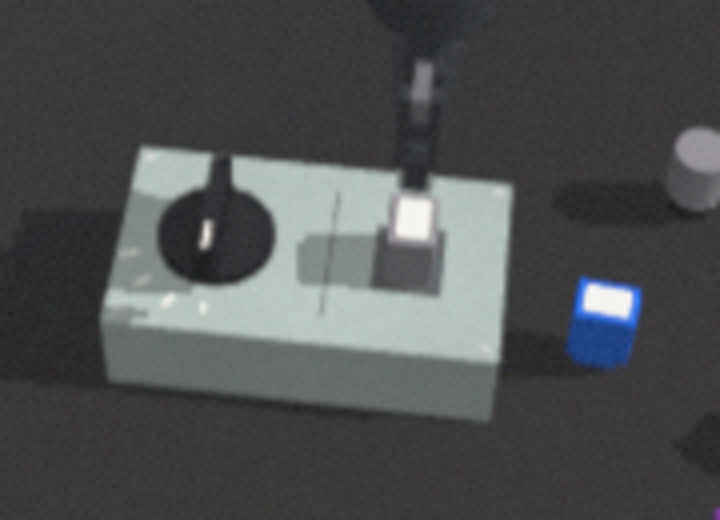

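```bash
python3 - <<'E'
from m import *
st()
f,o=grab("wrist"); crop(f,280,160,80,80,8,"pics/o3.png")
# predicted corners at home
a=np.radians(-3.1);X=np.array([np.cos(a),np.sin(a)]);Y=np.array([-X[1],X[0]])
S=np.array([.5097,.1082])
for z in (.116,.07):
  P=[np.r_[S+sx*.021*X+sy*.016*Y,z] for sx,sy in((-1,1),(1,1),(1,-1),(-1,-1))]
  print(z,((proj(f,P,o)-[280,160]+.5)*8-.5).round(0).tolist())
E
```

```text
t 12.47 tcp [0.5095 0.1081 0.1889] zaxis [-0.0197  0.0047 -0.9998] xaxis yaw -3.26 deg F [ 0.  -0.7 -0.3] M [-0.03  0.03 -0.01] w 0.0854
0.116 [[115.0, 253.0], [582.0, 254.0], [572.0, 582.0], [125.0, 580.0]]
0.07 [[158.0, 133.0], [549.0, 134.0], [542.0, 414.0], [165.0, 413.0]]
```

View pics/o3.png

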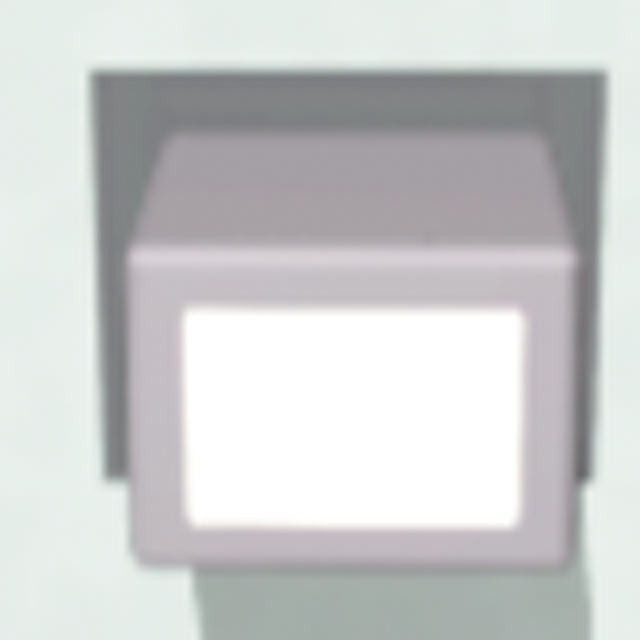

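The relay's top and base edges match the predicted home pose to within a few pixels in the 8x crop. The next target is the dial at about (0.503,-0.022). I'll shift over it and turn so the jaws lie across the bar.

```bash
python3 -m pendant '0 2 0 0;-0.1 3.5 0 0;-0.1 3.5 0 0;-0.1 3 0 0;0 1 0 0;0 0 0 -6;0 0 0 -7;0 0 0 -7'; python3 -m pendant '0 0 0 -7;0 0 0 -7;0 0 0 -7;0 0 0 -7;0 0 0 -7;0 0 0 -7;0 0 0 -7;0 0 0 -7';  python3 - <<'E'
from m import *
o=st();print(r.get_obs()["joints"].round(2),tool(o,[.5027,-.0216,.18]))
E
```

```text
clock: 13.18
tcp_pos: [0.4897, -0.0267, 0.1755]
orientation: [-3.091, -0.476, 0.066]
contact_force: [0.8, -0.5, 0.8]
grip_width: 0.0854
clock: 13.85
tcp_pos: [0.4818, -0.0237, 0.1643]
orientation: [-2.454, -1.88, 0.068]
contact_force: [-0.5, 0.3, -0.6]
grip_width: 0.0857
t 13.85 tcp [ 0.4818 -0.0237  0.1643] zaxis [-0.0648  0.0119 -0.9978] xaxis yaw 74.93 deg F [-0.5  0.3 -0.6] M [-0.02 -0.02 -0.04] w 0.0857
[ 0.55  0.37 -0.75  1.99  0.28  0.96  0.97] [ 0.73363318  1.85504283 -1.69655083]
```

```bash
python3 -m pendant '0.3 0.6 0 -5;0.3 0.6 0 -5;0.1 0.4 0 -2;0 0 0 0;0 0 0 0';  python3 - <<'E'
from m import *
o=st();print(r.get_obs()["joints"].round(2),tool(o,[.5027,-.0216,.13]))
f,o=grab("wrist"); cv2.imwrite("pics/q.png",f["color"][:,:,::-1])
E
```

```text
clock: 14.27
tcp_pos: [0.4945, -0.0175, 0.1567]
orientation: [-2.212, -2.136, 0.069]
contact_force: [0.6, -0.6, -0.4]
grip_width: 0.0857
t 14.27 tcp [ 0.4945 -0.0175  0.1567] zaxis [-0.0777  0.0162 -0.9968] xaxis yaw 87.97 deg F [ 0.6 -0.6 -0.4] M [-0.   -0.07 -0.01] w 0.0857
[ 0.56  0.43 -0.79  1.96  0.32  0.98  1.15] [-0.42161884  1.03864211  2.58826794]
```

View pics/q.png

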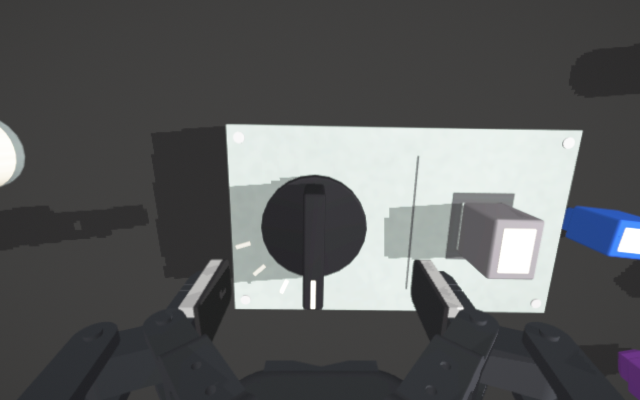

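```bash
python3 - <<'E'
from h import *
for n,v in dict(lift=[-2.747,-1.519,-.063],transl=[-2.735,-1.521,-.025],turncw=[-3.123,-.048,.014],fine=[-3.122,.094,.03],release=[-3.135,.091,.011],raise11=[-3.135,.089,.025],transl_turn20=[-3.091,-.476,.066],turn56=[-2.454,-1.88,.068],last=[-2.212,-2.136,.069]).items():
    print(n,Ro.from_rotvec(v).as_matrix()[:,2].round(4))
E
```

```text
lift [ 0.0342  0.0211 -0.9992]
transl [ 0.0081  0.0183 -0.9998]
turncw [-0.0092  0.0181 -0.9998]
fine [-0.0187  0.0186 -0.9997]
release [-0.0069  0.0055 -1.    ]
raise11 [-0.0158  0.0057 -0.9999]
transl_turn20 [-0.0437  0.0069 -0.999 ]
turn56 [-0.065   0.0125 -0.9978]
last [-0.0779  0.0162 -0.9968]
```

```bash
python3 -m pendant '0 3 -0.5 0;0 3 -0.5 0;0 3 -0.5 0;0 0 0 0;0 0 0 0';  python3 - <<'E'
from m import *
o=st();print(r.get_obs()["joints"].round(2),tool(o,[.5027,-.0216,.13]))
E
python3 -m pendant '0 -1 0 0;0 -1 0 0;0 -1 0 0;0 -1 0 0;0 -1 0 0;0 -1 0 0;0 -1 0 0;0 0 0 0';  python3 - <<'E'
from m import *
o=st();print(r.get_obs()["joints"].round(2),tool(o,[.5027,-.0216,.13]))
E
```

```text
clock: 14.73
tcp_pos: [0.5836, -0.0212, 0.1612]
orientation: [-2.214, -2.128, 0.081]
contact_force: [-0.8, 0.2, -0.7]
grip_width: 0.0855
t 14.73 tcp [ 0.5836 -0.0212  0.1612] zaxis [-0.0862  0.0136 -0.9962] xaxis yaw 87.68 deg F [-0.8  0.2 -0.7] M [-0.03 -0.04 -0.02] w 0.0855
[ 0.48  0.56 -0.74  1.74  0.38  1.09  1.14] [-0.39786591 -7.77946857  3.80057415]
clock: 15.4
tcp_pos: [0.4958, -0.0182, 0.1657]
orientation: [-2.213, -2.124, 0.098]
contact_force: [-0.4, -0.5, 0.5]
grip_width: 0.0853
t 15.40 tcp [ 0.4958 -0.0182  0.1657] zaxis [-0.0961  0.0081 -0.9953] xaxis yaw 87.65 deg F [-0.4 -0.5  0.5] M [ 0.06 -0.09  0.03] w 0.0853
[ 0.56  0.42 -0.79  1.93  0.32  1.02  1.15] [-0.3288463   1.03988813  3.48504767]
```

```bash
python3 -m pendant '-0.1 0.3 1 0;-0.1 0.3 1 0;-0.1 0.3 1 0;0 0.1 0 0;0 0 0 0';  python3 - <<'E'
from m import *
o=st();print(r.get_obs()["joints"].round(2),tool(o,[.5027,-.0216,.13]))
E
```

```text
clock: 15.82
tcp_pos: [0.501, -0.0228, 0.1313]
orientation: [-2.215, -2.124, 0.101]
contact_force: [0.7, 0.0, 0.8]
grip_width: 0.0855
t 15.82 tcp [ 0.501  -0.0228  0.1313] zaxis [-0.0967  0.0057 -0.9953] xaxis yaw 87.59 deg F [0.7 0.  0.8] M [ 0.01 -0.1  -0.01] w 0.0855
[ 0.53  0.48 -0.76  1.95  0.37  0.97  1.11] [0.12552333 0.17356657 0.10949063]
```

```bash
python3 - <<'E'
from m import *
f,o=grab("wrist"); cv2.imwrite("pics/s.png",f["color"][:,:,::-1])
o1={"tcp_pos":np.array([.4945,-.0175,.1567]),"orientation":np.array([-2.212,-2.136,.069])}
print("disc",unproj(f,[(262,226),(366,226),(314,176),(313,277)],.082,o1).round(4))
print("bar",unproj(f,[(304,190),(323,190),(303,307),(323,307)],.118,o1).round(4))
st()
E
```

```text
disc [[ 0.4985 -0.0604  0.082 ]
 [ 0.5018  0.0175  0.082 ]
 [ 0.4623 -0.02    0.082 ]
 [ 0.5419 -0.0241  0.082 ]]
bar [[ 0.4648 -0.026   0.118 ]
 [ 0.4653 -0.0144  0.118 ]
 [ 0.5449 -0.0306  0.118 ]
 [ 0.5455 -0.0172  0.118 ]]
t 15.87 tcp [ 0.5007 -0.0229  0.1312] zaxis [-0.0973  0.0056 -0.9952] xaxis yaw 87.58 deg F [-0.1 -0.2 -0.2] M [-0.01 -0.12  0.  ] w 0.0854
```

View pics/s.png

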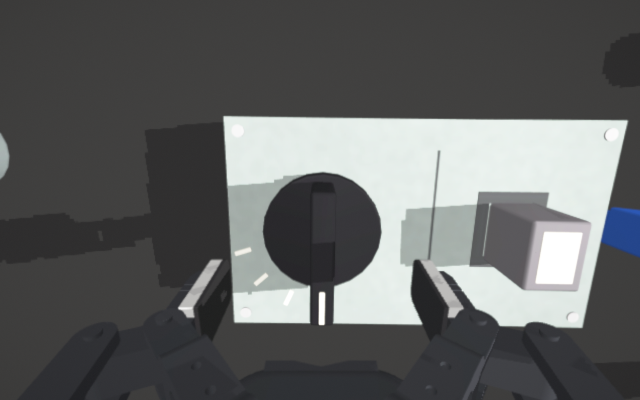

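```bash
python3 - <<'E'
from m import *
o=st();print(tool(o,[.500,-.0217,.088]))
E
python3 -m pendant '0.05 0.2 0.7 0.5;0 0.1 0.7 0;0 0.1 0.7 0;0 0 0.7 0;0 0 0.4 0;0 0 0 0' 0 100;  python3 - <<'E'
from m import *
o=st();print(tool(o,[.500,-.0217,.088]))
E
```

```text
t 15.87 tcp [ 0.5007 -0.0229  0.1312] zaxis [-0.0973  0.0056 -0.9952] xaxis yaw 87.58 deg F [-0.1 -0.2 -0.2] M [-0.01 -0.12  0.  ] w 0.0854
[0.10918028 0.34307508 4.30237071]
clock: 16.37
tcp_pos: [0.5026, -0.0217, 0.0951]
orientation: [-2.225, -2.113, 0.101]
contact_force: [1.5, 0.6, -0.3]
grip_width: 0.085
t 16.37 tcp [ 0.5026 -0.0217  0.0951] zaxis [-0.0972  0.0069 -0.9952] xaxis yaw 87.04 deg F [ 1.5  0.6 -0.3] M [-0.03 -0.11 -0.01] w 0.0850
[-0.01974715 -0.19036215  0.734432  ]
```

```bash
python3 -m pendant '0 -0.1 0.4 0;0 0 0.2 0;0 0 0 0';  python3 -m pendant '0 0 0 0;0 0 0 0;0 0 0 0;0 0 0 0;0 0 0 0;0 0 0 0;0 0 0 0;0 0 0 0' 255 100; python3 - <<'E'
from m import *
o=st();print(tool(o,[.500,-.0217,.088]))
f,o=grab("wrist"); cv2.imwrite("pics/u.png",f["color"][:,:,::-1])
E
```

```text
clock: 16.62
tcp_pos: [0.5007, -0.0214, 0.0885]
orientation: [-2.224, -2.113, 0.101]
contact_force: [0.4, -0.0, 0.5]
grip_width: 0.0856
clock: 17.28
tcp_pos: [0.5014, -0.0218, 0.0897]
orientation: [-2.226, -2.113, 0.1]
contact_force: [-0.7, -0.0, -1.8]
grip_width: 0.0127
t 17.28 tcp [ 0.5014 -0.0218  0.0897] zaxis [-0.0956  0.0061 -0.9954] xaxis yaw 87.01 deg F [-0.7 -0.  -1.8] M [ 0.09 -0.23 -0.02] w 0.0127
[ 0.00414238 -0.12452256  0.18371443]
```

View pics/u.png

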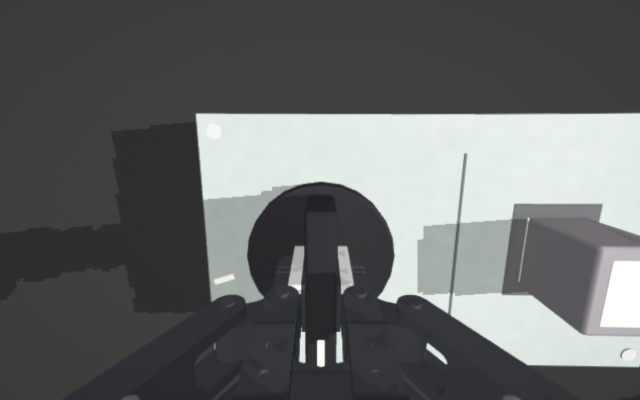

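The bar is held at 12.7 mm. I'll turn clockwise in modest steps and watch forces.

```bash
python3 -m pendant '0 0 0 4;0 0 0 5;0 0 0 5;0 0 0 5'; python3 - <<'E'
from m import *
o=st();print("turned %.1f"%(87.0-np.degrees(np.arctan2(*Ro.from_rotvec(o["orientation"]).as_matrix()[[1,0],0]))),r.get_obs()["joints"].round(2))
E
```

```text
clock: 17.67
tcp_pos: [0.5015, -0.0216, 0.0897]
orientation: [-2.562, -1.708, 0.116]
contact_force: [-0.8, -2.4, 1.6]
grip_width: 0.0127
t 17.67 tcp [ 0.5015 -0.0216  0.0897] zaxis [-0.0955  0.0081 -0.9954] xaxis yaw 67.47 deg F [-0.8 -2.4  1.6] M [ 1.19 -0.1   0.19] w 0.0127
turned 19.5 [ 0.44  0.51 -0.64  1.98  0.37  0.87  0.77]
```

```bash
python3 -m pendant '0 0 0 5;0 0 0 5;0 0 0 5;0 0 0 5'; python3 - <<'E'
from m import *
o=st();print("turned %.1f"%(87.0-np.degrees(np.arctan2(*Ro.from_rotvec(o["orientation"]).as_matrix()[[1,0],0]))),r.get_obs()["joints"].round(2))
E
```

```text
clock: 18.0
tcp_pos: [0.5017, -0.0218, 0.0896]
orientation: [-2.843, -1.215, 0.127]
contact_force: [-3.1, -3.3, 0.6]
grip_width: 0.0123
t 18.00 tcp [ 0.5017 -0.0218  0.0896] zaxis [-0.0938  0.0109 -0.9955] xaxis yaw 46.41 deg F [-3.1 -3.3  0.6] M [ 1.02 -0.8   0.32] w 0.0123
turned 40.6 [ 0.38  0.49 -0.56  1.99  0.31  0.85  0.45]
```

```bash
python3 -m pendant '0 0 0 5;0 0 0 5;0 0 0 5;0 0 0 5'; python3 - <<'E'
from m import *
o=st();print("turned %.1f"%(87.0-np.degrees(np.arctan2(*Ro.from_rotvec(o["orientation"]).as_matrix()[[1,0],0]))),r.get_obs()["joints"].round(2))
f,o=grab("wrist"); cv2.imwrite("pics/v.png",f["color"][:,:,::-1]); st()
E
```

```text
clock: 18.33
tcp_pos: [0.5017, -0.0218, 0.0896]
orientation: [-3.03, -0.679, 0.133]
contact_force: [-5.8, -2.8, 1.1]
grip_width: 0.0128
t 18.33 tcp [ 0.5017 -0.0218  0.0896] zaxis [-0.0909  0.0136 -0.9958] xaxis yaw 25.38 deg F [-5.8 -2.8  1.1] M [ 1.64 -1.11  0.4 ] w 0.0128
turned 61.6 [ 0.31  0.47 -0.47  1.99  0.25  0.83  0.13]
t 18.38 tcp [ 0.5017 -0.0219  0.0896] zaxis [-0.0907  0.0136 -0.9958] xaxis yaw 25.04 deg F [-5.7 -3.5  2. ] M [ 1.7  -1.13  0.3 ] w 0.0126
```

View pics/v.png

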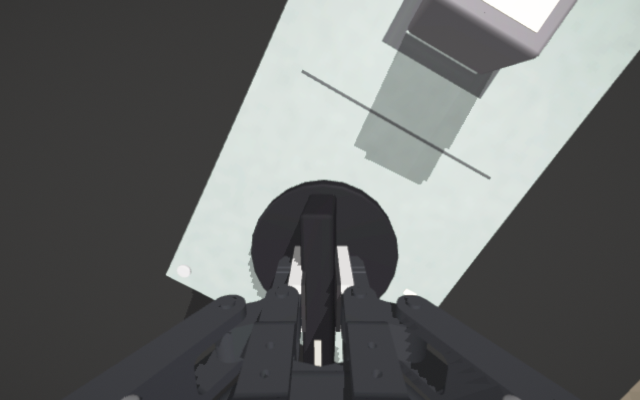

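```bash
python3 -m pendant '0 0 0 4;0 0 0 4;0 0 0 2;0 0 0 0'; python3 - <<'E'
from m import *
o=st();print("turned %.1f"%(87.0-np.degrees(np.arctan2(*Ro.from_rotvec(o["orientation"]).as_matrix()[[1,0],0]))),r.get_obs()["joints"].round(2))
f,o=grab("scene"); crop(f,240,140,160,110,5,"pics/w1.png")
f,o=grab("top"); crop(f,240,150,140,90,5.6,"pics/w2.png");st()
E
```

```text
clock: 18.72
tcp_pos: [0.5012, -0.0224, 0.0897]
orientation: [-3.089, -0.394, 0.134]
contact_force: [-2.9, -1.1, -0.5]
grip_width: 0.0126
t 18.72 tcp [ 0.5012 -0.0224  0.0897] zaxis [-0.0883  0.0132 -0.996 ] xaxis yaw 14.61 deg F [-2.9 -1.1 -0.5] M [ 0.27 -0.93  0.28] w 0.0126
turned 72.4 [ 0.28  0.47 -0.43  2.    0.23  0.82 -0.03]
t 18.82 tcp [ 0.5013 -0.0224  0.0897] zaxis [-0.0886  0.0132 -0.996 ] xaxis yaw 14.74 deg F [-3.3 -1.9 -0.6] M [ 0.22 -0.95  0.35] w 0.0123
```

View pics/w1.png

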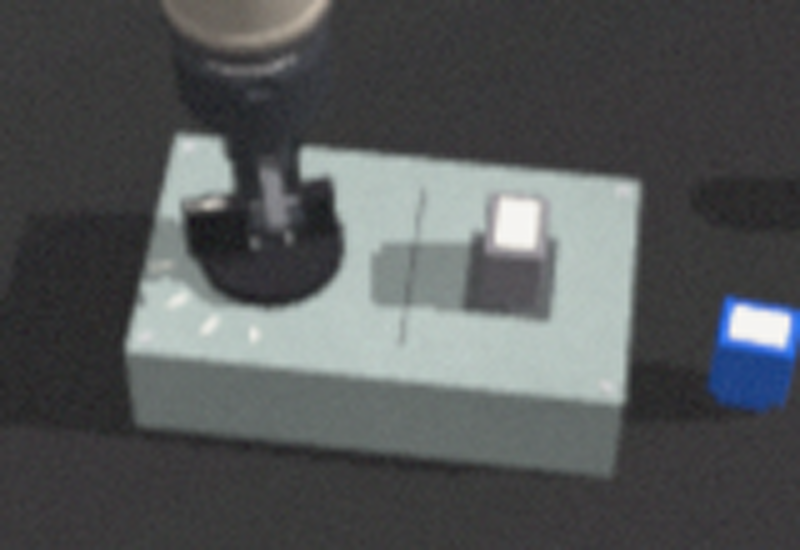

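View pics/w2.png

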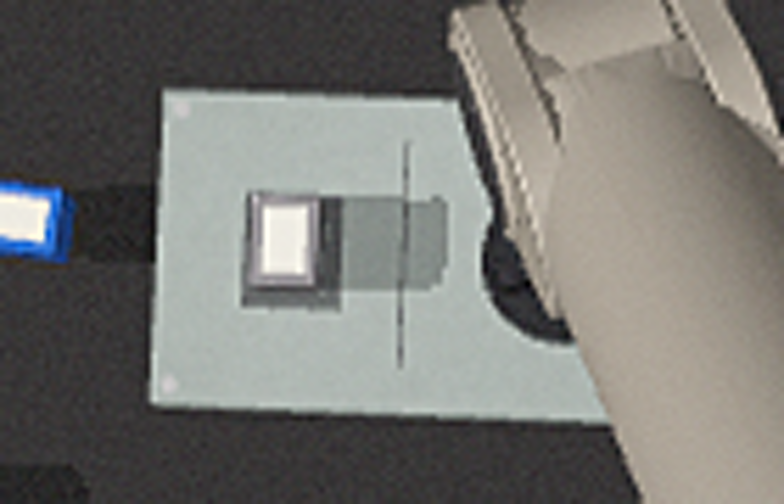

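```bash
python3 - <<'E'
from m import *
st()
f,o=grab("scene"); crop(f,260,160,60,50,13,"pics/x1.png")
D=np.array([.5018,-.0217])
for deg in (60,66,72.2,76.8):
    a=np.radians(-3.0-deg); X=np.array([np.cos(a),np.sin(a)]);Y=np.array([-X[1],X[0]])
    P=[np.r_[D+.045*X+.007*Y,.118],np.r_[D+.045*X-.007*Y,.118],np.r_[D-.035*X+.007*Y,.118],np.r_[D-.035*X-.007*Y,.118],np.r_[D+.045*X+.007*Y,.082],np.r_[D+.045*X-.007*Y,.082]]
    print(deg,((proj(f,P)-[260,160]+.5)*13-.5).round(0).tolist())
E
```

```text
t 18.82 tcp [ 0.5013 -0.0224  0.0897] zaxis [-0.0886  0.0132 -0.996 ] xaxis yaw 14.74 deg F [-3.3 -1.9 -0.6] M [ 0.22 -0.95  0.35] w 0.0123
60 [[242.0, 335.0], [218.0, 284.0], [615.0, 215.0], [589.0, 166.0], [252.0, 445.0], [228.0, 395.0]]
66 [[231.0, 318.0], [214.0, 266.0], [618.0, 229.0], [598.0, 178.0], [242.0, 429.0], [225.0, 377.0]]
72.2 [[223.0, 300.0], [213.0, 247.0], [618.0, 244.0], [606.0, 191.0], [233.0, 411.0], [224.0, 358.0]]
76.8 [[218.0, 287.0], [214.0, 233.0], [617.0, 255.0], [611.0, 202.0], [229.0, 398.0], [225.0, 344.0]]
```

View pics/x1.png

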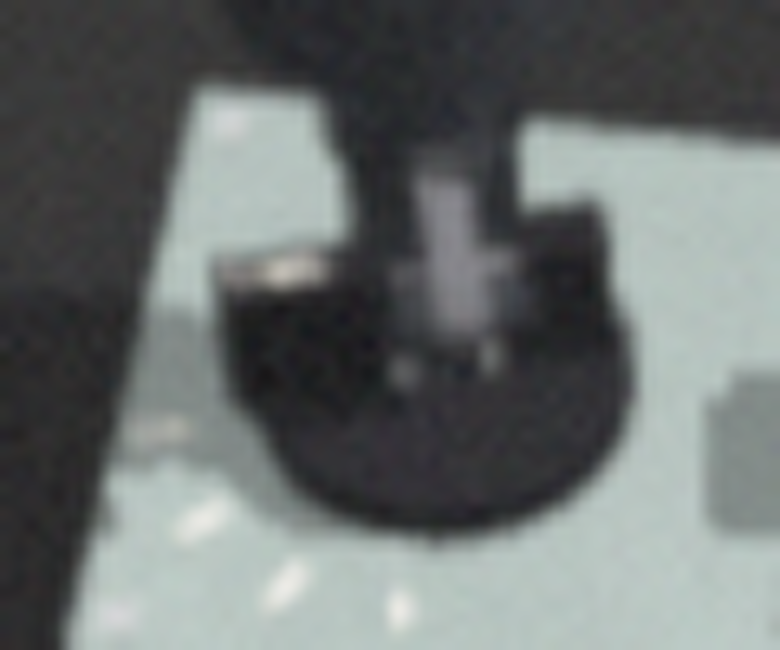

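The scene crop puts the bar at about 72°: its pointer end is at (215,258)-(222,293), next to the third mark at (155,430). I'll add a little margin beyond the click and end on a forward push, so the hold has bite.

```bash
python3 -m pendant '0 0 0 2;0 0 0 1.5'; python3 - <<'E'
from m import *
for i in range(3):
    o=st();print("turned %.1f"%(87.0-np.degrees(np.arctan2(*Ro.from_rotvec(o["orientation"]).as_matrix()[[1,0],0]))))
    f,o=grab("wrist")
E
```

```text
clock: 19.03
tcp_pos: [0.5012, -0.0224, 0.0897]
orientation: [-3.102, -0.305, 0.136]
contact_force: [-2.6, -1.5, 1.7]
grip_width: 0.0126
t 19.03 tcp [ 0.5012 -0.0224  0.0897] zaxis [-0.0886  0.0134 -0.996 ] xaxis yaw 11.30 deg F [-2.6 -1.5  1.7] M [ 0.31 -0.83  0.41] w 0.0126
turned 75.7
t 19.08 tcp [ 0.5012 -0.0224  0.0897] zaxis [-0.0886  0.0134 -0.996 ] xaxis yaw 11.22 deg F [-3.6 -1.5  1. ] M [ 0.31 -0.88  0.37] w 0.0124
turned 75.8
t 19.13 tcp [ 0.5012 -0.0223  0.0897] zaxis [-0.0886  0.0133 -0.996 ] xaxis yaw 11.35 deg F [-3.9 -0.9  1.6] M [ 0.32 -0.82  0.4 ] w 0.0122
turned 75.7
```

```bash
python3 - <<'E'
from m import *
f,o=grab("wrist"); crop(f,270,180,110,190,3.1,"pics/y1.png")
im=cv2.imread("pics/u.png"); b=cv2.resize(im[180:370,270:380],None,fx=3.1,fy=3.1,interpolation=cv2.INTER_CUBIC)
cv2.imwrite("pics/y2.png",np.hstack([np.clip(b*2.0,0,255).astype(np.uint8),np.clip(cv2.imread("pics/y1.png")*2.0,0,255).astype(np.uint8)]))
E
```

```text
(no output)
```

View pics/y2.png

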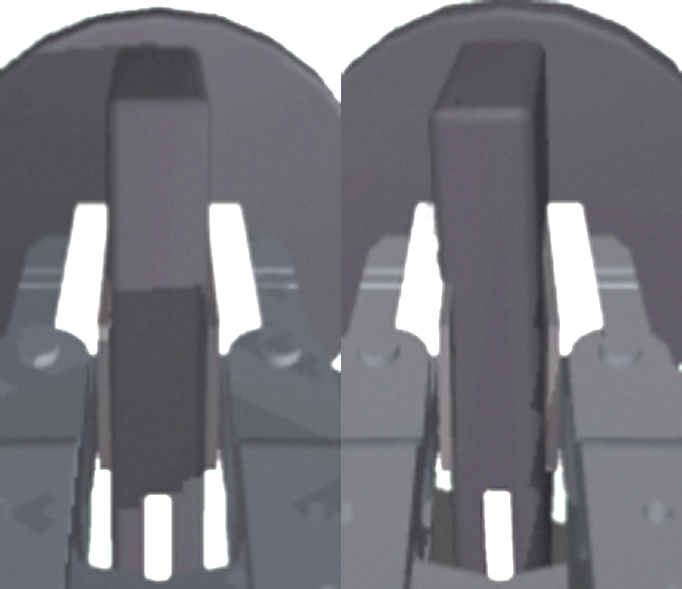

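```bash
python3 - <<'E'
from m import *
f,o=grab("wrist"); st()
def ang(c,o):
    px=(np.array(c,float)+.5)/3.1-.5+[270,180]; b=unproj(f,px,.118,o); far=(b[0]+b[1])/2; d=b[2]-far
    print(b.round(4).tolist(),"bar yaw %.1f"%np.degrees(np.arctan2(d[1],d[0])))
ou={"tcp_pos":np.array([.5014,-.0218,.0897]),"orientation":np.array([-2.226,-2.113,.1])}
ang([(106,100),(208,100),(157,535)],ou)
ang([(91,116),(187,118),(157,535)],o)
E
```

```text
t 19.28 tcp [ 0.5012 -0.0223  0.0897] zaxis [-0.0887  0.0134 -0.996 ] xaxis yaw 11.38 deg F [-3.3 -0.9  1. ] M [ 0.26 -0.82  0.4 ] w 0.0123
[[0.4674, -0.027, 0.118], [0.4681, -0.0137, 0.118], [0.5323, -0.0238, 0.118]] bar yaw -3.0
[[0.4883, 0.0096, 0.118], [0.5004, 0.0121, 0.118], [0.5093, -0.0521, 0.118]] bar yaw -76.6
```

```bash
python3 - <<'E'
from m import *
for i in range(12): f,o=grab("wrist")
st(); crop(f,270,180,110,190,3.1,"pics/z1.png")
im=cv2.imread("pics/z1.png");cv2.imwrite("pics/z1.png",np.clip(im*2.0,0,255).astype(np.uint8))
f,o=grab("scene"); crop(f,240,140,180,120,4.4,"pics/z2.png")
f,o=grab("top"); cv2.imwrite("pics/z3.png",f["color"][:,:,::-1])
E
```

```text
t 19.88 tcp [ 0.5012 -0.0224  0.0897] zaxis [-0.0888  0.0134 -0.996 ] xaxis yaw 11.32 deg F [-3.8 -0.4  1.3] M [ 0.34 -0.79  0.4 ] w 0.0126
```

View pics/z1.png

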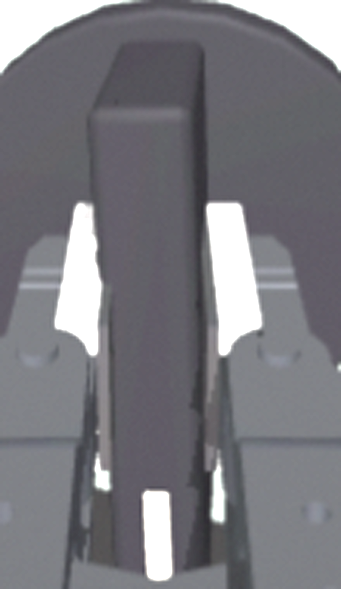

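View pics/z2.png

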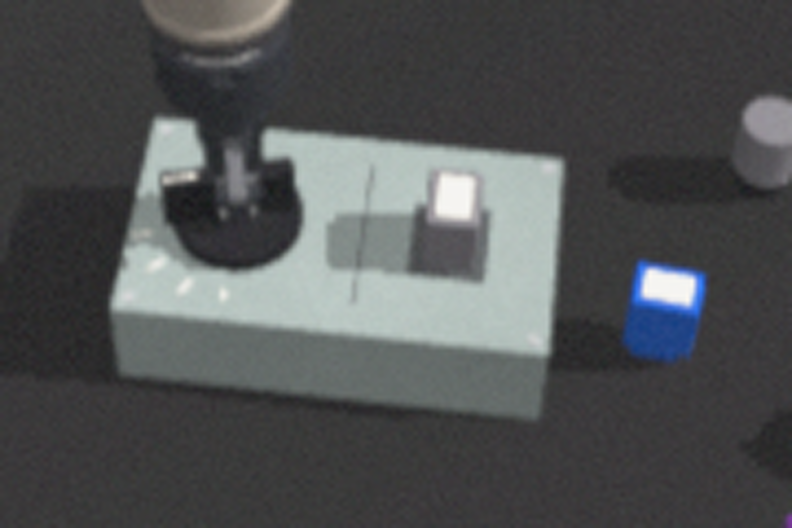

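View pics/z3.png

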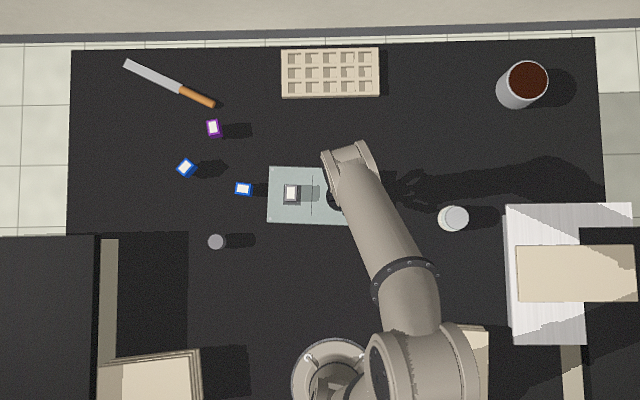

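The hold is stable: tool yaw steady over 0.6 s, the bar still at the same pixels (far edge at (95..190,117), white line at (157,535)), and a moment of about 0.4 N m. The relay is flat on the lid at (455,195) in the scene crop. In the top view the round module (216,241) and the jar (453,217) stand where they started. I'll hand in now.

```bash
python3 -c "
from h import *
print(r.hand_in()); st()"
```

```text
the job is handed in; nothing more can be done
None
the job is handed in; nothing more can be done
```

I handed the job in at about 20 s. The relay is home in the socket and released, and the gripper still holds the dial at about the third click. The hand-in gave no verdict.

- **Relay:** It went in and stopped hard at 47 N, with the tool at the expected home height. After I let go, the wrist view matched the predicted home pose to within about 2 px. It looked unchanged in the last pictures.
- **Dial:** I measured the bar turned by about 73.6° (1.285 rad); the third click is at 72.2° and the stop at 76.8°. It stayed steady over 0.6 s of checking, held against about 0.4 N m.
- **Bystanders:** The round module and the jar stand where they started.

Some things did not agree or were not ideal:
- **Dial angle:** The tool's own turn read 75.7°, about 2° more than the bar in the picture. I put this down to slip or tilt in the grip and trusted the picture. A rougher check from the scene camera at an earlier tool reading of about 72° agreed with the tool to within about 3°.
- **Tool tilt:** The tool drifted to about 5° of tilt, and I could not correct that with the moves available.
- **Socket position:** The top and wrist cameras disagreed by about 2 mm. I used the wrist camera.

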